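# Pull the short board from behind the tall ones for inspection

### The arm

A 6-joint arm with a two-finger parallel gripper is mounted at the origin on the work surface. World frame = base frame: x ahead of the robot, y to its left, z up, the work surface at z = 0. Lengths are in m, angles in rad, forces in N, time in s.
With the tool pointing down it reaches from about 0.3 to 0.825 m from the base axis. Payload 5.4 kg.
Tool frame: the origin (TCP) lies at the very end of the fingers, on their centre line; the grasp point (between the pads) lies manip.grip_depth behind it (manip.grip_depth is the distance from the TCP to the grasp point, in m); y points along the fingers, x is the direction in which the jaws open and shut, and the axes are right-handed (so a half turn about y gives the same grasp; the last joint's range is limited). The gripper opens to 92 mm and grips with 3 to 60 N. Pads are 20 mm wide; open, the fingers measure 128 mm over their backs; the gripper's body (75 mm by 189 mm) begins 69 mm behind the grasp point.
Start: joints at [0.891, 0.158, 1.597, -0, 1.386, -0.21], TCP at [0.26, 0.513, 0.215] pointing down, gripper open.
Joint ranges: [-2.91, 2.91], [-0.94, 2.29], [0.18, 2.7], [-1.29, 4.43], [0.17, 2.64], [-3, 3]. Speed limits (rad/s): [2.57, 2.57, 3.14, 3.14, 3.14, 3.14].

### API

Orientations are given as a 3x3 rotation matrix whose columns are the frame's x, y, z axes.
In Python, from cell import manip, grab_frame, order gives the robot as it stands. The module is installed in compiled form; this text tells all that it offers.
- The arm moves only by the shell command python3 -m jog 'ROWS' [FORCE]. ROWS is a JSON object of lists of equal length, an entry for each row: "rotation": the turn, a rotation vector about the tool's x, y, z in degrees, a list of three; "dp": the shift along the tool's x, y, z in m, a list of three; "fingers": the finger opening in m, from 0 to 0.0919. In form: {"rotation": [[rx, ry, rz], ...], "dp": [[dx, dy, dz], ...], "fingers": [fingers, ...]}. A call has 1 to 8 rows; each row shifts and turns the commanded pose from where the row before left it, along the tool's axes as they then stand; what a row does not reach is not made up. A row lasts 1/8 s, in which the tool goes at most 62.5 mm and 10.7 degrees, less where a joint would pass 70% of its speed; a pose out of reach is approached as far as the arm can. A call is refused whole if a number of a shift passes 0.0625 or a number of a turn 10.7, either way. A call with a gripper value outside its range is refused whole. The fingers move at their own pace and stop on an object; FORCE is the grip in N (left out, the last holds). Time passes only in rows, so rows that do not move let the fingers close. It gives the time, the measured TCP pose, the force and the opening at its end, in the units of the state.
- manip.sense(): the state, without advancing time (a new reading comes with each control period).
- grab_frame(name): name is "scene" or "top"; returns a dict with "image" (384x512x3 uint8, red, green, blue), "range_z" (384x512 float32, m along the optical axis (not along the pixel's ray), 0 where there is no reading), "fx", "fy", "cx", "cy" (pixels), "extrinsics" (4x4, takes a point from world to camera coordinates). Camera axes: x right, y down, z forward; pixel columns grow to the right and rows downward; lengths in m; the calibration is good to about 2 mm. A picture is of the moment at which its call begins.
- order.close_job(): hands the job in, once; it reports no verdict.
The state is a dict: "clock": time; "joints": joint angles; "qvel": joint speeds; "joint_torque": joint torques, N m; "tool_pos": TCP position; "orientation": TCP orientation; "force": force on the tool from outside, world axes, zero at the start; "torque": the same for the moment, N m; "grip_width": finger opening in m.
Only numpy, scipy, OpenCV 4.12 (cv2) and the standard library are available. Lean on these libraries where they do the work, as an engineer would, in place of code of your own. Each camera call takes 0.05 s, during which the arm holds its last target.

### The job

The short relay board is stuck at the back of the black rack behind the two tall boards. First stand both tall boards in the blue tray, leaving the short one where it is; then set the short board upright on the aluminium inspection plate, centred in the marked outline and square to it, while the tall ones wait in the tray; finally put each tall board back in the rack on the grey pad it came from, centred and square. Do not tip any board over, and leave the jar, the bottle and the screwdriver where they are.

Things in the scene. Friction and masses are not known exactly. Their poses are not given: they have to be found in the camera images.
- heatsink_board: Tall green circuit board, 122 mm high, upright on a dark steel foot 34 x 100 x 14 mm (x, y, z); finned aluminium heat sink on the -x face to 12 mm from mid-plane, 30 to 80 mm up. White grip bar 12 x 92 mm along the top, 104 to 122 mm up. Grip across the bar; nothing under it is wider within 28 mm of the top. About 260 g. Origin: centre of foot underside; z up, y along the foot, x across the board.
- capacitor_board: Tall green circuit board, 122 mm high, upright on a dark steel foot 34 x 80 x 14 mm; three black round capacitors on the -x face to 18 mm from mid-plane, 22 to 79 mm up. White grip bar 12 x 72 mm along the top, 104 to 122 mm up. Grip across the bar; nothing under it is wider within 28 mm of the top. About 220 g. Origin: centre of foot underside; z up, y along the foot, x across the board.
- relay_board: Short green circuit board, 62 mm high, upright on a foot 34 x 100 x 14 mm, rearmost in the rack; three black relays low on the -x face. White grip bar 12 x 92 mm along the top, 44 to 62 mm up. Grip across the bar; nothing under it is wider within 28 mm of the top. About 180 g. Origin: centre of foot underside; z up, y along the foot, x across the board.
- nest_long: Fixed flat grey pad 44 x 112 x 3 mm, no rim: place of the heat-sink board. Origin: centre of its underside, 8 mm above the table; y along its length. Pads lie 48 mm apart in a row along x on a fixed black rack 210 x 150 x 8 mm whose two long sides have rails 22 mm high, 65 to 75 mm from the middle. Tall boards on front and middle pad in either order, the short one on the far, rear pad.
- nest_short: Fixed flat grey pad 44 x 92 x 3 mm, no rim, in the same rack: place of the capacitor board, which stands on it at the start. Origin: centre of its underside, 8 mm above the table; y along its length.
- tray: Fixed blue tray with a black mat, the side area: 220 x 170 mm outside (x, y), walls 5 mm thick and 20 mm high, inner floor 5 mm above the table; room for both tall boards, e.g. 45 mm either side of the middle along x, feet along y. Origin: centre of its underside.
- stage: Fixed aluminium inspection plate 100 x 150 mm (x, y), 12 mm thick, with a black outline about 38 x 104 mm at its centre for the foot, long along y. Origin: centre of its underside; its top is 12 mm above it.
- paste_jar: Bystander: closed jar with a white cap, 64 mm across and 62 mm high, at the far side of the table. Origin: centre of its underside.
- cleaner_bottle: Bystander: bottle, 52 mm across and 90 mm high, at the far side of the table. Origin: centre of its underside.
- screwdriver: Bystander: screwdriver lying at the far side of the table. Origin at its middle; x along its length.
Mind the look-alikes: they are no part of the job. Of the things like the stage, leave any that is green or yellow; of the rest the larger one is meant.

How it is judged:
By the outcome, as a careful person would: the job done as asked, in the order asked, and still so for the second after the job is handed in, with the robot touching nothing.
It also fails if it takes over 141 s, if anything falls off the work surface, if the arm or the gripper's body presses on something with over 40 N, if the wrist force passes 120 N, or if a joint passes its speed limit or range.

## Working session

There is one attempt and no reset: what is moved stays moved. The work goes in short steps, Python scripts to look and compute and a shell command to move; the robot and the scene stay as the last step left them, time stands still between calls to the robot, and variables do not carry over. Pictures are saved under pics/ and viewed, and the job is handed in when it is done.

```bash
mkdir -p pics; python3 - <<'E'
from cell import manip, grab_frame
import cv2, numpy as np
s=manip.sense()
for k,v in s.items(): print(k,np.round(v,4).tolist())
print(manip.grip_depth)
for n in("scene","top"):
    f=grab_frame(n); cv2.imwrite(f"pics/{n}0.png",cv2.cvtColor(f["image"],cv2.COLOR_RGB2BGR))
    print(n,f["fx"],f["fy"],f["cx"],f["cy"]); print(np.round(f["extrinsics"],3))
E
```

```text
clock 0.0
joints [0.8909, 0.1591, 1.5982, -0.0, 1.3862, -0.2101]
qvel [-0.0014, -0.0003, -0.0007, 0.0012, -0.001, -0.0002]
joint_torque [-0.0017, -38.5574, -32.2107, 0.07, 0.038, -0.0002]
tool_pos [0.2599, 0.5122, 0.2136]
orientation [[0.4527, -0.0012, -0.8917], [0.8917, -0.0015, 0.4527], [-0.0019, -1.0, 0.0004]]
force [1.4502, 0.5947, 0.1453]
torque [0.0111, -0.0318, -0.0222]
grip_width 0.0922
0.0187
scene 419.2279234476814 419.2279234476814 250.85041117110455 194.5724136874608
[[-0.68   0.733 -0.004  0.445]
 [ 0.416  0.381 -0.826 -0.141]
 [-0.604 -0.563 -0.564  1.47 ]
 [ 0.     0.     0.     1.   ]]
top 455.6432579045162 455.6432579045162 253.97900703977805 198.4372555257315
[[-0.029 -1.     0.004 -0.099]
 [-0.999  0.029 -0.04   0.554]
 [ 0.04  -0.005 -0.999  1.093]
 [ 0.     0.     0.     1.   ]]
```

View pics/scene0.png

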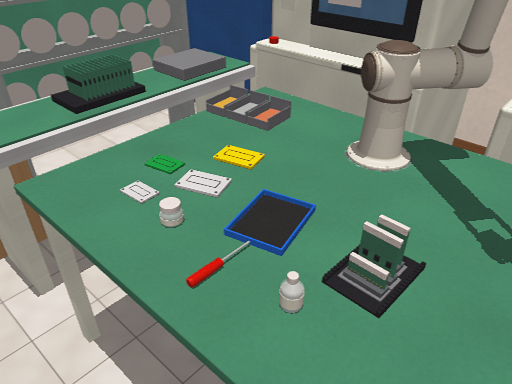

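View pics/top0.png

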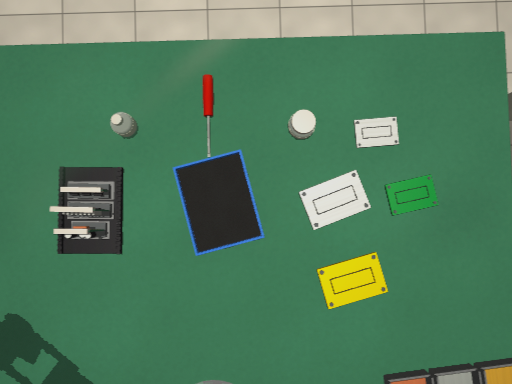

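The candidates for the stage in the top view are white (335,200), a smaller white one (377,132), green (411,195) and yellow (352,281). Leaving out the green and yellow ones, the larger white one at (335,200) fits. I'll check it in a crop and measure.

```bash
cat > h.py <<'E'
from cell import manip, grab_frame
import cv2, numpy as np
def pts(f):
    z=f["range_z"]; v,u=np.indices(z.shape)
    P=np.stack([(u-f["cx"])/f["fx"]*z,(v-f["cy"])/f["fy"]*z,z],-1)
    E=f["extrinsics"]; return (P-E[:3,3])@E[:3,:3]
def ray(f,uv,h):
    uv=np.atleast_2d(np.array(uv,float)); d=np.c_[(uv[:,0]-f["cx"])/f["fx"],(uv[:,1]-f["cy"])/f["fy"],np.ones(len(uv))]
    E=f["extrinsics"]; R=E[:3,:3]; c=-R.T@E[:3,3]; d=d@R
    return c+d*((h-c[2])/d[:,2])[:,None]
def fit(f,mask,h,tag,amin=30):
    cs,_=cv2.findContours(mask.astype(np.uint8),cv2.RETR_EXTERNAL,cv2.CHAIN_APPROX_NONE)
    for c in cs:
        if cv2.contourArea(c)<amin: continue
        w=ray(f,c[:,0,:],h)[:,:2]*1000
        (cx,cy),(a,b),t=cv2.minAreaRect(w.astype(np.float32))
        if a>b: a,b,t=b,a,t+90
        t=(t-90+90)%180-90   # long axis angle is t+90 ; t = turn of board (long along y)
        if t>90:t-=180
        m=c[:,0,:].mean(0)
        print(tag,"px",np.round(m),"c",round(cx,1),round(cy,1),"size",round(a,1),round(b,1),"turn",round(t,2))
E
python3 - <<'E'
from h import *
f=grab_frame("top"); im=f["image"]; hsv=cv2.cvtColor(im,cv2.COLOR_RGB2HSV); P=pts(f)
a=cv2.resize(im[155:265,40:135],None,fx=5,fy=5,interpolation=cv2.INTER_CUBIC)
b=cv2.resize(im[160:240,290:400],None,fx=5,fy=5,interpolation=cv2.INTER_CUBIC)
for n,x in(("a",a),("b",b)): cv2.imwrite(f"pics/top_{n}.png",cv2.cvtColor(x,cv2.COLOR_RGB2BGR))
g=grab_frame("scene"); c=cv2.resize(g["image"][205:315,310:440],None,fx=5,fy=5,interpolation=cv2.INTER_CUBIC)
cv2.imwrite("pics/sc_a.png",cv2.cvtColor(c,cv2.COLOR_RGB2BGR))
white=(hsv[...,1]<60)&(hsv[...,2]>150)
roi=np.zeros_like(white); roi[150:270,40:140]=1
for lo,hi,h in((.1,.14,.122),(.05,.07,.062)):
    fit(f,white&roi&(P[...,2]>lo)&(P[...,2]<hi),h,"bar%g"%h,15)
r2=np.zeros_like(white); r2[100:250,290:420]=1
fit(f,white&r2&(P[...,2]<.03),.012,"plate")
blue=(hsv[...,0]>100)&(hsv[...,0]<130)&(hsv[...,1]>150)&(hsv[...,2]>100)
fit(f,blue,.02,"tray",200)
roi[:]=0; roi[150:270,40:140]=1
blk=(hsv[...,2]<60)&roi
fit(f,cv2.morphologyEx((blk).astype(np.uint8),cv2.MORPH_CLOSE,np.ones((9,9))),.022,"rack",1000)
print(np.round(ray(f,[(124,125)],.09),3))
E
```

```text
bar0.122 px [ 70. 231.] c 487.7 287.4 size 8.7 71.6 turn 88.3
bar0.122 px [ 71. 209.] c 535.3 284.5 size 11.4 93.6 turn 86.68
plate px [335. 199.] c 542.9 -310.4 size 99.2 150.1 turn -70.37
plate px [375. 131.] c 705.3 -418.4 size 67.8 104.2 turn -86.87
tray px [218. 202.] c 544.9 -28.8 size 170.6 220.7 turn 13.36
rack px [ 91. 211.] c 534.8 277.0 size 154.1 205.8 turn -1.71
[[0.723 0.174 0.09 ]]
```

```bash
sleep 1
```

```text
(no output)
```

View pics/top_a.png

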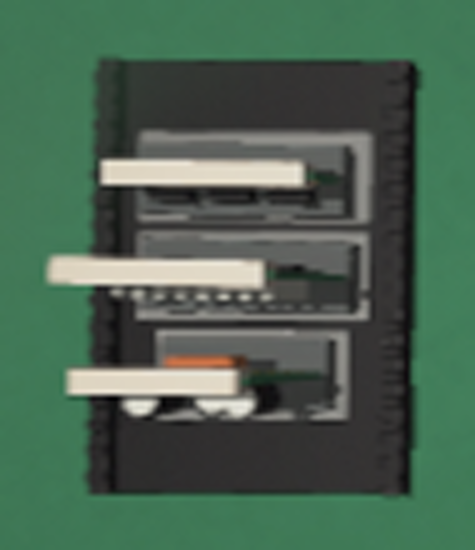

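View pics/top_b.png

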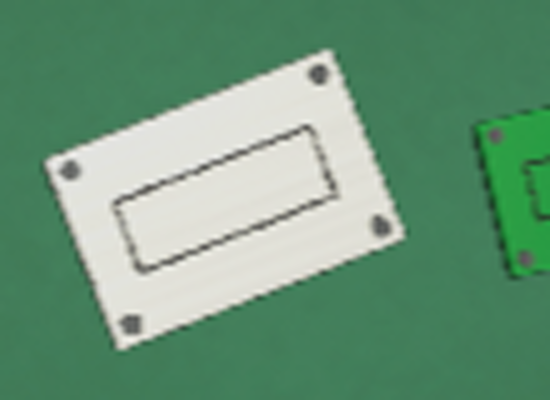

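View pics/sc_a.png

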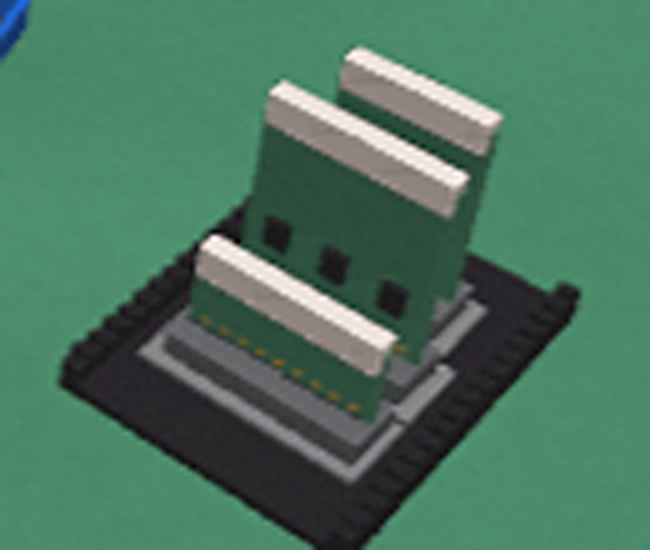

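```bash
python3 - <<'E'
s=open('h.py').read()
i=s.index("        (cx,cy),(a,b)"); j=s.index("        m=c[")
s=s[:i]+'''        r=cv2.minAreaRect(w.astype(np.float32)); (cx,cy)=r[0]; B=cv2.boxPoints(r); e=[B[1]-B[0],B[2]-B[1]]
        e.sort(key=np.linalg.norm); a,b=map(np.linalg.norm,e); L=e[1]*np.sign(e[1][1])
        t=np.degrees(np.arctan2(-L[0],L[1]))  # turn about z of long axis from +y
'''+s[j:]
open('h.py','w').write(s)
E
python3 - <<'E'
from h import *
f=grab_frame("top"); im=f["image"]; hsv=cv2.cvtColor(im,cv2.COLOR_RGB2HSV); P=pts(f)
print(hsv[189,65:95:5], P[189,65:95:5,2].round(3), P[209,60:90:5,2].round(3))
print("table z",np.median(P[300:340,150:300,2]), "stage z",np.median(P[195:205,325:345,2]),"rack",np.median(P[250:252,80:110,2]))
white=(hsv[...,1]<70)&(hsv[...,2]>150)
roi=np.zeros_like(white); roi[150:270,40:140]=1
for lo,hi,h in((.1,.14,.122),(.045,.08,.062)):
    fit(f,white&roi&(P[...,2]>lo)&(P[...,2]<hi),h,"bar%g"%h,15)
r2=np.zeros_like(white); r2[100:250,290:420]=1
fit(f,white&r2&(P[...,2]<.03),.012,"plate")
# outline on plate: dark inside plate
m=np.zeros_like(white); m[160:235,295:375]=1
d=m&(hsv[...,2]<150)&(hsv[...,1]<90)
fit(f,d,.012,"dark",20)
blue=(hsv[...,0]>100)&(hsv[...,0]<130)&(hsv[...,1]>150)&(hsv[...,2]>100)
fit(f,blue,.02,"tray",200)
g=grab_frame("scene"); hs=cv2.cvtColor(g["image"],cv2.COLOR_RGB2HSV); Q=pts(g)
blk=(hs[...,2]<60)&(hs[...,1]<120); rr=np.zeros_like(blk); rr[205:315,315:435]=1
wt=(hs[...,1]<60)&(hs[...,2]>110)&rr
# tops via depth
for nm,F,R,W in(("scene",Q,rr,wt),("top",P,roi,white&roi)):
  for lo,hi in((.115,.13),(.055,.068)):
    m=W&(F[...,2]>lo)&(F[...,2]<hi)&(F[...,0]>.44)&(F[...,0]<.64)
    p=F[m]*1000
    for l in (488,536,584):
        q=p[abs(p[:,0]-l)<20]
        if len(q)>10: print(nm,lo,l,len(q),np.percentile(q,[2,50,98],axis=0).round(1).tolist())
rail=P[...,2]
m=roi&(hsv[...,2]<70)&(rail<.035)&(rail>.014); p=P[m]*1000
print("rack hi pts",np.percentile(p,[1,50,99],axis=0).round(1))
E
```

```text
[[ 21  31 221]
 [ 21  31 222]
 [ 20  31 224]
 [ 20  28 224]
 [ 20  28 225]
 [ 21  27 225]] [0.069 0.075 0.074 0.073 0.072 0.075] [0.133 0.132 0.132 0.134 0.134 0.134]
table z -0.0003881008280283804 stage z 0.012182674058534381 rack 0.007201276687722849
bar0.122 px [ 70. 231.] c 487.7 287.4 size 8.7 71.6 turn -1.7
bar0.122 px [ 71. 209.] c 535.3 284.5 size 11.4 93.6 turn -3.32
bar0.062 px [ 80. 189.] c 582.6 285.9 size 9.3 92.4 turn -1.67
plate px [335. 199.] c 542.9 -310.4 size 99.2 150.1 turn 19.63
plate px [375. 131.] c 705.3 -418.4 size 67.8 104.2 turn 3.13
tray px [218. 202.] c 544.9 -28.8 size 170.6 220.7 turn -76.64
scene 0.115 488 161 [[488.6, 248.5, 116.0], [493.0, 285.0, 123.4], [495.8, 318.4, 129.7]]
scene 0.115 536 221 [[535.7, 236.7, 116.0], [539.8, 283.7, 123.1], [543.7, 326.1, 129.7]]
scene 0.055 584 165 [[582.3, 239.3, 55.3], [586.0, 286.4, 61.8], [589.2, 328.2, 67.9]]
top 0.115 536 13 [[530.0, 235.6, 127.9], [534.7, 289.1, 129.4], [541.9, 325.3, 130.0]]
rack hi pts [[433.8 204.9  14.3]
 [526.9 241.   19.8]
 [636.3 356.5  32.7]]
```

```bash
python3 - <<'E'
from h import *
f=grab_frame("top"); im=f["image"]; hsv=cv2.cvtColor(im,cv2.COLOR_RGB2HSV); P=pts(f)
white=(hsv[...,1]<70)&(hsv[...,2]>140)
roi=np.zeros_like(white); roi[150:270,40:140]=1
for lo,hi,h in((.11,.15,.133),(.06,.09,.073)):
    fit(f,white&roi&(P[...,2]>lo)&(P[...,2]<hi),h,"bar%g"%h,15)
m=np.zeros_like(white); m[160:235,300:370]=1
inner=cv2.erode((white&m).astype(np.uint8),np.ones((1,1)))
cs,hi=cv2.findContours(inner,cv2.RETR_CCOMP,cv2.CHAIN_APPROX_NONE)
for c,k in zip(cs,hi[0]):
    if k[3]>=0 and cv2.contourArea(c)>100:
        r=cv2.minAreaRect(ray(f,c[:,0],.012)[:,:2].astype(np.float32)*1000); print("outline",r)
g=grab_frame("scene"); hs=cv2.cvtColor(g["image"],cv2.COLOR_RGB2HSV); Q=pts(g)
wt=(hs[...,1]<60)&(hs[...,2]>200); rr=np.zeros_like(wt); rr[205:315,315:435]=1
for x,zz,h in((488,.133,.133),(536,.133,.133),(584,.073,.073)):
    fit(g,wt&rr&(abs(Q[...,0]*1000-x)<22)&(abs(Q[...,2]-zz)<.012),h,"scene bar",15)
E
```

```text
bar0.133 px [ 70. 231.] c 487.9 282.0 size 8.6 72.8 turn -1.7
bar0.133 px [ 71. 209.] c 535.0 280.2 size 11.2 92.7 turn -3.37
bar0.073 px [ 80. 189.] c 581.8 281.8 size 9.2 91.4 turn -1.67
scene bar px [394. 222.] c 488.1 283.4 size 11.3 70.2 turn -0.99
scene bar px [383. 231.] c 535.1 281.9 size 11.5 91.0 turn -3.44
scene bar px [369. 263.] c 581.1 283.4 size 11.1 90.2 turn -2.39
```

The top view shows the capacitor board (short bar) in front at (70,231), the heat-sink board in the middle at (71,209) and the relay board at the rear at (80,189). The two views agree to about 1.5 mm. The crop confirms that the larger white plate at (335,200) is the stage. I'll move to the heat-sink board first.

```bash
cat > to.py <<'E'
import sys,numpy as np
from scipy.spatial.transform import Rotation as Ro
from cell import manip
x,y,z,h=map(float,sys.argv[1:5]) # mm, deg
s=manip.sense(); R=np.array(s["orientation"]); p=np.array(s["tool_pos"])*1000
c,n=np.cos(np.radians(h)),np.sin(np.radians(h))
T=np.array([[c,0,-n],[n,0,c],[0,-1,0]])
print("at",p.round(1),"rot deg",np.degrees(Ro.from_matrix(R.T@T).as_rotvec()).round(2),"then dp mm",(T.T@(np.array([x,y,z])-p)).round(1),"now-frame dp",(R.T@(np.array([x,y,z])-p)).round(1),
 "F",np.round(s["force"],1),"w",round(s["grip_width"]*1000,1),"t",round(s["clock"],2))
E
python3 to.py 535 281 180 -3.4; python3 -m jog '{"rotation":[[0,10,0],[0,10,0],[0,10,0],[0,10,0],[0,10,0],[0,10,0],[0,6.5,0],[0,0,0]],"dp":[[0,0,0],[0,0,0],[0,0,0],[0,0,0],[0,0,0],[0,0,0],[0,0,0],[0,0,0]],"fingers":[0.034,0.034,0.034,0.034,0.034,0.034,0.034,0.034]}' 30; python3 to.py 535 281 180 -3.4
```

```text
at [260.3 512.6 214.5] rot deg [ 1.000e-02  6.648e+01 -2.000e-02] then dp mm [ 288.    34.5 -214.9] now-frame dp [ -82.1   34.5 -349.8] F [-0.2  0.2  0.1] w 91.8 t 0.4
clock: 1.4
tool_pos: [0.2603, 0.5127, 0.2146]
orientation: [[0.998, -0.0, 0.058], [-0.058, -0.0, 0.998], [-0.0, -1.0, -0.0]]
force: [-0.1, -0.3, -0.2]
grip_width: 0.0336
at [260.3 512.7 214.6] rot deg [ 0.    0.06 -0.  ] then dp mm [ 288.    34.6 -215. ] now-frame dp [ 287.7   34.6 -215.2] F [-0.1 -0.3 -0.2] w 33.6 t 1.4
```

```bash
python3 -m jog '{"rotation":[[0,0,0],[0,0,0],[0,0,0],[0,0,0],[0,0,0],[0,0,0],[0,0,0],[0,0,0]],"dp":[[0.04,0,-0.03],[0.04,0,-0.03],[0.04,0,-0.03],[0.04,0,-0.03],[0.04,0,-0.03],[0.04,0,-0.03],[0.048,0.0345,-0.035],[0,0,0]],"fingers":[0.034,0.034,0.034,0.034,0.034,0.034,0.034,0.034]}'; python3 to.py 535 281 105 -3.4
python3 - <<'E'
from h import *
f=grab_frame("top"); g=grab_frame("scene")
cv2.imwrite("pics/p1.png",cv2.cvtColor(np.hstack([cv2.resize(f["image"][150:270,30:140],(550,600)),]),cv2.COLOR_RGB2BGR))
cv2.imwrite("pics/p1s.png",cv2.cvtColor(cv2.resize(g["image"][150:320,300:450],None,fx=3.5,fy=3.5),cv2.COLOR_RGB2BGR))
E
```

```text
clock: 2.4
tool_pos: [0.5315, 0.2811, 0.1801]
orientation: [[0.998, -0.005, 0.062], [-0.062, -0.002, 0.998], [-0.004, -1.0, -0.002]]
force: [-0.8, -0.3, -0.6]
grip_width: 0.034
at [531.5 281.1 180.1] rot deg [ 0.13 -0.15 -0.25] then dp mm [ 3.5 75.1  0.1] now-frame dp [ 3.8 75.1  0.2] F [-0.8 -0.3 -0.6] w 34.0 t 2.4
```

View pics/p1s.png

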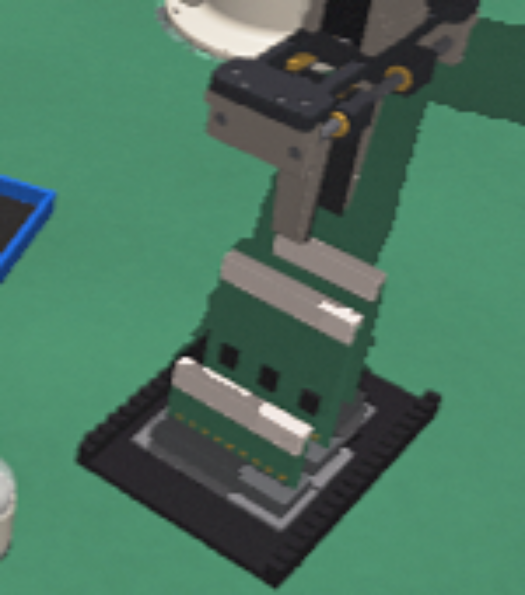

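The gripper is above the middle bar, with the jaws across it. I'll settle, then check the offset.

```bash
python3 -m jog '{"rotation":[[0,0,0],[0,0,0]],"dp":[[0,0,0],[0,0,0]],"fingers":[0.034,0.034]}' ; python3 to.py 535 281 105 -3.4
```

```text
clock: 2.75
tool_pos: [0.5305, 0.2854, 0.1842]
orientation: [[0.998, 0.002, 0.057], [-0.057, 0.001, 0.998], [0.001, -1.0, 0.001]]
force: [-0.9, -0.2, 0.6]
grip_width: 0.0338
at [530.5 285.4 184.2] rot deg [-0.04  0.11  0.08] then dp mm [ 4.7 79.2 -4.2] now-frame dp [ 4.6 79.2 -4.2] F [-0.9 -0.2  0.6] w 33.8 t 2.75
```

```bash
python3 -m jog '{"rotation":[[0,0,0],[0,0,0],[0,0,0],[0,0,0],[0,0,0],[0,0,0]],"dp":[[0.0045,0,-0.004],[0,0.02,0],[0,0.02,0],[0,0.02,0],[0,0.019,0],[0,0,0]],"fingers":[0.034,0.034,0.034,0.034,0.034,0.034]}' ; python3 to.py 535 281 105 -3.4
```

```text
clock: 3.5
tool_pos: [0.5335, 0.2796, 0.1016]
orientation: [[0.998, -0.004, 0.06], [-0.06, -0.001, 0.998], [-0.004, -1.0, -0.002]]
force: [-0.3, 0.2, 0.2]
grip_width: 0.0337
at [533.5 279.6 101.6] rot deg [ 0.09 -0.01 -0.25] then dp mm [ 1.5 -3.4  1.5] now-frame dp [ 1.4 -3.4  1.5] F [-0.3  0.2  0.2] w 33.7 t 3.5
```

```bash
python3 -m jog '{"rotation":[[0,0,0],[0,0,0],[0,0,0]],"dp":[[0,0,0],[0,0,0],[0,0,0]],"fingers":[0.034,0.034,0.034]}' ; python3 to.py 535 281 105 -3.4
```

```text
clock: 3.88
tool_pos: [0.5356, 0.2802, 0.105]
orientation: [[0.998, 0.001, 0.06], [-0.06, 0.0, 0.998], [0.001, -1.0, 0.0]]
force: [-0.3, -0.6, -0.2]
grip_width: 0.0339
at [535.6 280.2 105. ] rot deg [-0.03 -0.01  0.08] then dp mm [-0.7  0.   0.8] now-frame dp [-0.7  0.   0.8] F [-0.3 -0.6 -0.2] w 33.9 t 3.88
```

Close at 30 N, then lift.

```bash
python3 -m jog '{"rotation":[[0,0,0],[0,0,0],[0,0,0],[0,0,0],[0,0,0]],"dp":[[0,0,0],[0,0,0],[0,0,0],[0,0,0],[0,0,0]],"fingers":[0.02,0.012,0.004,0.004,0.004]}' 30; python3 to.py 535 281 105 -3.4
python3 -m jog '{"rotation":[[0,0,0],[0,0,0],[0,0,0],[0,0,0],[0,0,0],[0,0,0],[0,0,0],[0,0,0]],"dp":[[0,-0.005,0],[0,-0.015,0],[0,-0.025,0],[0,-0.03,0],[0,-0.03,0],[0,-0.025,0],[0,-0.01,0],[0,0,0]],"fingers":[0.004,0.004,0.004,0.004,0.004,0.004,0.004,0.004]}' ; python3 to.py 588.7 -18.4 244 13.4
```

```text
clock: 4.5
tool_pos: [0.5351, 0.28, 0.1042]
orientation: [[0.998, 0.0, 0.06], [-0.06, -0.0, 0.998], [0.0, -1.0, -0.0]]
force: [-1.4, 0.1, -0.3]
grip_width: 0.0116
at [535.1 280.  104.2] rot deg [ 0.   -0.02  0.  ] then dp mm [-0.2 -0.8  1. ] now-frame dp [-0.2 -0.8  1. ] F [-1.4  0.1 -0.3] w 11.6 t 4.5
clock: 5.5
tool_pos: [0.5354, 0.2801, 0.2449]
orientation: [[0.998, 0.001, 0.06], [-0.06, 0.0, 0.998], [0.001, -1.0, 0.0]]
force: [0.3, 0.4, -4.0]
grip_width: 0.0117
at [535.4 280.1 244.9] rot deg [-1.000e-02 -1.682e+01  7.000e-02] then dp mm [ -17.3    0.9 -302.8] now-frame dp [  71.     0.9 -294.8] F [ 0.3  0.4 -4. ] w 11.7 t 5.5
```

```bash
python3 -m jog '{"rotation":[[0,0,0],[0,0,0],[0,0,0],[0,0,0],[0,0,0],[0,0,0],[0,0,0],[0,0,0]],"dp":[[0.005,0,-0.02],[0.01,0,-0.045],[0.012,0,-0.05],[0.012,0,-0.055],[0.012,0,-0.055],[0.01,0,-0.045],[0.01,0,-0.025],[0,0,0]],"fingers":[0.004,0.004,0.004,0.004,0.004,0.004,0.004,0.004]}' 
python3 -m jog '{"rotation":[[0,-3,0],[0,-5,0],[0,-5,0],[0,-3.8,0],[0,0,0],[0,0,0]],"dp":[[0,0,0],[0,0,0],[0,0,0],[0,0,0],[0,0,0],[0,0,0]],"fingers":[0.004,0.004,0.004,0.004,0.004,0.004]}' ; python3 to.py 588.7 -18.4 140 13.4
```

```text
clock: 6.5
tool_pos: [0.5877, -0.0217, 0.2427]
orientation: [[0.998, -0.003, 0.063], [-0.063, -0.0, 0.998], [-0.003, -1.0, -0.0]]
force: [-0.4, 0.4, -3.6]
grip_width: 0.0117
clock: 7.25
tool_pos: [0.5879, -0.0184, 0.2437]
orientation: [[0.973, -0.001, -0.231], [0.231, 0.0, 0.973], [-0.001, -1.0, 0.001]]
force: [0.5, -0.5, -3.1]
grip_width: 0.0118
at [587.9 -18.4 243.7] rot deg [-0.03 -0.06 -0.05] then dp mm [  0.7 103.7  -0.2] now-frame dp [  0.8 103.7  -0.2] F [ 0.5 -0.5 -3.1] w 11.8 t 7.25
```

```bash
python3 -m jog '{"rotation":[[0,0,0],[0,0,0],[0,0,0],[0,0,0],[0,0,0],[0,0,0],[0,0,0],[0,0,0]],"dp":[[0,0.02,0],[0,0.03,0],[0,0.03,0],[0,0.03,0],[0,0.018,0],[0,0.01,0],[0,0,0],[0,0,0]],"fingers":[0.004,0.004,0.004,0.004,0.004,0.004,0.004,0.004]}' ; python3 to.py 588.7 -18.4 98.5 13.4
```

```text
clock: 8.25
tool_pos: [0.5894, -0.0189, 0.1075]
orientation: [[0.973, 0.002, -0.231], [0.231, -0.001, 0.973], [0.002, -1.0, -0.001]]
force: [0.0, -0.6, -3.7]
grip_width: 0.0118
at [589.4 -18.9 107.5] rot deg [ 0.06 -0.02  0.12] then dp mm [-0.5  9.   0.6] now-frame dp [-0.6  9.   0.6] F [ 0.  -0.6 -3.7] w 11.8 t 8.25
```

```bash
python3 -m jog '{"rotation":[[0,0,0],[0,0,0],[0,0,0],[0,0,0],[0,0,0],[0,0,0]],"dp":[[0,0.003,0],[0,0.003,0],[0,0.002,0],[0,0.001,0],[0,0,0],[0,0,0]],"fingers":[0.004,0.004,0.004,0.004,0.004,0.004]}' ; python3 to.py 588.7 -18.4 98.5 13.4
```

```text
clock: 9.0
tool_pos: [0.5888, -0.0188, 0.0982]
orientation: [[0.973, 0.001, -0.232], [0.232, -0.0, 0.973], [0.001, -1.0, -0.001]]
force: [-2.8, 0.1, 6.4]
grip_width: 0.0121
at [588.8 -18.8  98.2] rot deg [ 0.03 -0.01  0.04] then dp mm [ 0.  -0.3  0.4] now-frame dp [ 0.  -0.3  0.4] F [-2.8  0.1  6.4] w 12.1 t 9.0
```

Contact (the vertical force went from -3.7 to +6.4 N). Release and rise.

```bash
python3 -m jog '{"rotation":[[0,0,0],[0,0,0],[0,0,0],[0,0,0],[0,0,0],[0,0,0],[0,0,0],[0,0,0]],"dp":[[0,0,0],[0,0,0],[0,0,0],[0,-0.01,0],[0,-0.03,0],[0,-0.04,0],[0,-0.03,0],[0,0,0]],"fingers":[0.02,0.034,0.034,0.034,0.034,0.034,0.034,0.034]}' ; python3 to.py 488 282.5 208 -1.5
python3 -m jog '{"rotation":[[0,0,0],[0,0,0],[0,0,0],[0,0,0],[0,0,0],[0,0,0],[0,0,0],[0,0,0]],"dp":[[-0.003,0,0.03],[-0.003,0,0.045],[-0.003,0,0.045],[-0.003,0,0.045],[-0.003,0,0.045],[-0.003,0,0.045],[-0.003,0,0.045],[0,0,0.015]],"fingers":[0.034,0.034,0.034,0.034,0.034,0.034,0.034,0.034]}'
python3 -m jog '{"rotation":[[0,5,0],[0,5,0],[0,4.9,0],[0,0,0]],"dp":[[0,0,0],[0,0,0],[0,0,0],[0,0,0]],"fingers":[0.034,0.034,0.034,0.034]}'; python3 to.py 488 282.5 180 -1.5
python3 - <<'E'
from h import *
f=grab_frame("top")
cv2.imwrite("pics/p2.png",cv2.cvtColor(cv2.resize(f["image"][130:280,30:290],None,fx=3,fy=3),cv2.COLOR_RGB2BGR))
E
```

```text
clock: 10.0
tool_pos: [0.5904, -0.0191, 0.211]
orientation: [[0.973, 0.007, -0.231], [0.232, -0.002, 0.973], [0.006, -1.0, -0.003]]
force: [0.6, 0.0, -0.1]
grip_width: 0.0338
at [590.4 -19.1 211. ] rot deg [ 0.13 14.89  0.37] then dp mm [-110.3    3.   298.8] now-frame dp [-29.8   1.8 317.1] F [ 0.6  0.  -0.1] w 33.8 t 10.0
clock: 11.0
tool_pos: [0.4934, 0.2846, 0.2058]
orientation: [[0.972, -0.002, -0.234], [0.234, -0.0, 0.972], [-0.002, -1.0, 0.0]]
force: [0.1, 0.5, 0.4]
grip_width: 0.0338
clock: 11.5
tool_pos: [0.4951, 0.2821, 0.2064]
orientation: [[1.0, -0.001, 0.026], [-0.026, -0.001, 1.0], [-0.001, -1.0, -0.001]]
force: [-0.6, -0.2, -0.3]
grip_width: 0.0339
at [495.1 282.1 206.4] rot deg [ 0.05 -0.01 -0.06] then dp mm [-7.1 26.4  0.2] now-frame dp [-7.  26.4  0.2] F [-0.6 -0.2 -0.3] w 33.9 t 11.5
```

View pics/p2.png

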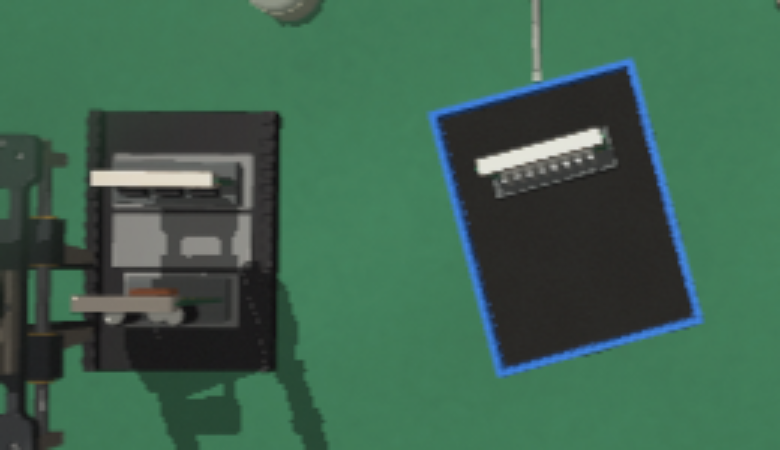

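The heat-sink board stands upright and square in the tray, in the crop at (545,160). The capacitor board is next.

```bash
python3 -m jog '{"rotation":[[0,0,0],[0,0,0],[0,0,0],[0,0,0],[0,0,0],[0,0,0],[0,0,0],[0,0,0]],"dp":[[-0.007,0,0],[0,0.02,0],[0,0.025,0],[0,0.025,0],[0,0.02,0],[0,0.012,0],[0,0,0],[0,0,0]],"fingers":[0.034,0.034,0.034,0.034,0.034,0.034,0.034,0.034]}' ; python3 to.py 488 282.5 104.5 -1.5
```

```text
clock: 12.55
tool_pos: [0.4887, 0.2833, 0.1062]
orientation: [[1.0, 0.002, 0.026], [-0.026, 0.001, 1.0], [0.002, -1.0, 0.001]]
force: [-0.3, 0.5, 0.2]
grip_width: 0.0338
at [488.7 283.3 106.2] rot deg [-0.03 -0.01  0.09] then dp mm [-0.7  1.7 -0.9] now-frame dp [-0.7  1.7 -0.9] F [-0.3  0.5  0.2] w 33.8 t 12.55
```

```bash
python3 -m jog '{"rotation":[[0,0,0],[0,0,0],[0,0,0],[0,0,0],[0,0,0]],"dp":[[0,0,0],[0,0,0],[0,0,0],[0,0,0],[0,0,0]],"fingers":[0.02,0.012,0.004,0.004,0.004]}' 30; python3 to.py 488 282.5 105 -1.5
python3 -m jog '{"rotation":[[0,0,0],[0,0,0],[0,0,0],[0,0,0],[0,0,0],[0,0,0],[0,0,0],[0,0,0]],"dp":[[0,-0.005,0],[0,-0.015,0],[0,-0.025,0],[0,-0.03,0],[0,-0.03,0],[0,-0.025,0],[0,-0.01,0],[0,0,0]],"fingers":[0.004,0.004,0.004,0.004,0.004,0.004,0.004,0.004]}' ; python3 to.py 501.1 -39.2 244 13.4
```

```text
clock: 13.18
tool_pos: [0.4883, 0.2832, 0.1055]
orientation: [[1.0, 0.001, 0.026], [-0.026, 0.0, 1.0], [0.001, -1.0, 0.0]]
force: [-0.3, -0.4, 2.5]
grip_width: 0.0117
at [488.3 283.2 105.5] rot deg [-0.01 -0.02  0.04] then dp mm [-0.3  0.5 -0.7] now-frame dp [-0.3  0.5 -0.7] F [-0.3 -0.4  2.5] w 11.7 t 13.18
clock: 14.18
tool_pos: [0.4882, 0.2832, 0.2457]
orientation: [[1.0, 0.001, 0.026], [-0.026, 0.0, 1.0], [0.001, -1.0, 0.0]]
force: [-0.3, -0.2, -2.0]
grip_width: 0.0118
at [488.2 283.2 245.7] rot deg [-1.000e-02 -1.491e+01  6.000e-02] then dp mm [ -62.2    1.7 -316.6] now-frame dp [  21.4    1.6 -321.9] F [-0.3 -0.2 -2. ] w 11.8 t 14.18
```

```bash
python3 -m jog '{"rotation":[[0,0,0],[0,0,0],[0,0,0],[0,0,0],[0,0,0],[0,0,0],[0,0,0],[0,0,0]],"dp":[[0.003,0,-0.02],[0.003,0,-0.045],[0.003,0,-0.055],[0.003,0,-0.055],[0.003,0,-0.055],[0.003,0,-0.05],[0.003,0,-0.042],[0,0,0]],"fingers":[0.004,0.004,0.004,0.004,0.004,0.004,0.004,0.004]}' 
python3 -m jog '{"rotation":[[0,-3,0],[0,-5,0],[0,-5,0],[0,-1.9,0],[0,0,0],[0,0,0]],"dp":[[0,0,0],[0,0,0],[0,0,0],[0,0,0],[0,0,0],[0,0,0]],"fingers":[0.004,0.004,0.004,0.004,0.004,0.004]}' ; python3 to.py 501.1 -39.2 108 13.4
```

```text
clock: 15.18
tool_pos: [0.4994, -0.0427, 0.2439]
orientation: [[0.999, -0.003, 0.032], [-0.032, -0.0, 1.0], [-0.002, -1.0, -0.0]]
force: [-0.7, 0.7, -2.8]
grip_width: 0.0122
clock: 15.92
tool_pos: [0.5004, -0.0392, 0.245]
orientation: [[0.973, -0.0, -0.231], [0.231, 0.0, 0.973], [-0.0, -1.0, 0.0]]
force: [-0.7, -0.6, -2.7]
grip_width: 0.0117
at [500.4 -39.2 245. ] rot deg [-0.01 -0.06 -0.02] then dp mm [  0.7 137.   -0.2] now-frame dp [  0.8 137.   -0.2] F [-0.7 -0.6 -2.7] w 11.7 t 15.93
```

```bash
python3 -m jog '{"rotation":[[0,0,0],[0,0,0],[0,0,0],[0,0,0],[0,0,0],[0,0,0],[0,0,0],[0,0,0]],"dp":[[0,0.02,0],[0,0.03,0],[0,0.03,0],[0,0.03,0],[0,0.018,0],[0,0.009,0],[0,0,0],[0,0,0]],"fingers":[0.004,0.004,0.004,0.004,0.004,0.004,0.004,0.004]}' 
python3 -m jog '{"rotation":[[0,0,0],[0,0,0],[0,0,0],[0,0,0],[0,0,0],[0,0,0]],"dp":[[0,0.003,0],[0,0.003,0],[0,0.002,0],[0,0.001,0],[0,0,0],[0,0,0]],"fingers":[0.004,0.004,0.004,0.004,0.004,0.004]}' ; python3 to.py 501.1 -39.2 98.5 13.4
```

```text
clock: 16.92
tool_pos: [0.5013, -0.0396, 0.1093]
orientation: [[0.973, 0.002, -0.231], [0.231, -0.001, 0.973], [0.002, -1.0, -0.001]]
force: [0.5, -0.8, -2.6]
grip_width: 0.0118
clock: 17.68
tool_pos: [0.501, -0.0397, 0.1]
orientation: [[0.973, 0.001, -0.232], [0.232, -0.001, 0.973], [0.001, -1.0, -0.001]]
force: [-2.0, -2.4, 4.6]
grip_width: 0.0114
at [501.  -39.7 100. ] rot deg [ 0.05 -0.01  0.05] then dp mm [0.2 1.5 0.5] now-frame dp [0.2 1.5 0.5] F [-2.  -2.4  4.6] w 11.4 t 17.68
```

```bash
python3 -m jog '{"rotation":[[0,0,0],[0,0,0],[0,0,0],[0,0,0],[0,0,0],[0,0,0],[0,0,0],[0,0,0]],"dp":[[0,0,0],[0,0,0],[0,0,0],[0,-0.01,0],[0,-0.03,0],[0,-0.04,0],[0,-0.03,0],[0,0,0]],"fingers":[0.02,0.034,0.034,0.034,0.034,0.034,0.034,0.034]}' 
python3 -m jog '{"rotation":[[0,0,0],[0,5,0],[0,5.2,0],[0,5.2,0],[0,0,0],[0,0,0]],"dp":[[0,0,0],[0,0,0],[0,0,0],[0,0,0],[0,0,0],[0,0,0]],"fingers":[0.034,0.034,0.034,0.034,0.034,0.034]}'; python3 to.py 581.5 282.5 180 -2
python3 - <<'E'
from h import *
f=grab_frame("top");g=grab_frame("scene")
cv2.imwrite("pics/p3.png",cv2.cvtColor(cv2.resize(f["image"][130:280,30:290],None,fx=3,fy=3),cv2.COLOR_RGB2BGR))
cv2.imwrite("pics/p3s.png",cv2.cvtColor(g["image"],cv2.COLOR_RGB2BGR))
np.savez("f3.npz",**f)
E
```

```text
clock: 18.68
tool_pos: [0.5024, -0.0399, 0.2126]
orientation: [[0.973, 0.006, -0.232], [0.232, -0.002, 0.973], [0.006, -1.0, -0.003]]
force: [-0.2, 0.7, -0.4]
grip_width: 0.034
clock: 19.42
tool_pos: [0.5, -0.0392, 0.2083]
orientation: [[0.999, -0.002, 0.034], [-0.034, 0.001, 0.999], [-0.002, -1.0, 0.0]]
force: [1.2, 0.6, 0.2]
grip_width: 0.0341
at [500.  -39.2 208.3] rot deg [-0.03  0.06 -0.09] then dp mm [ 70.2  28.3 324.3] now-frame dp [ 70.6  28.3 324.2] F [1.2 0.6 0.2] w 34.1 t 19.43
```

View pics/p3.png

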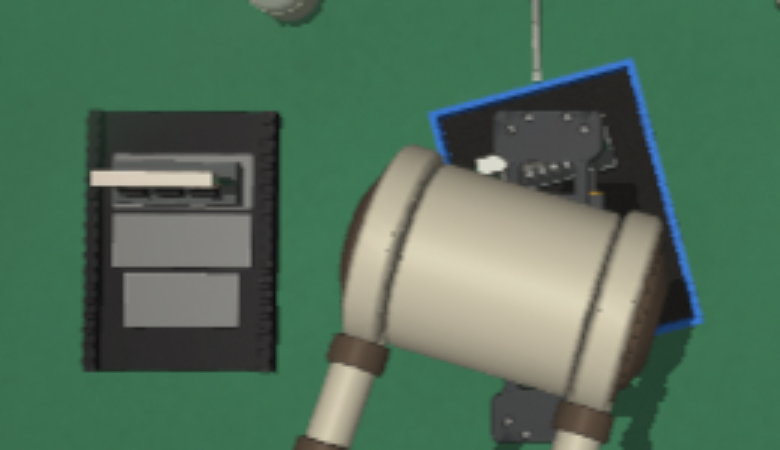

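View pics/p3s.png

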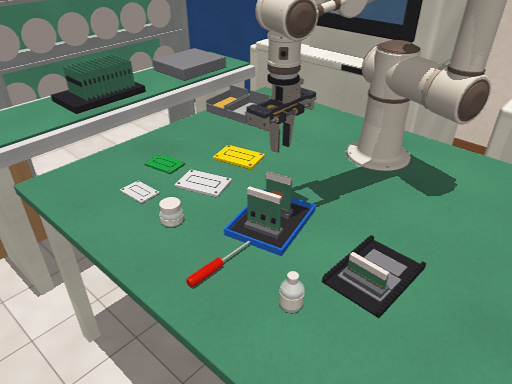

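Both tall boards now stand in the tray (scene view, around (270,205)). The two empty pads are clear in the top view, in the crop at (181,240) and (181,300). I'll measure the pads, relay bar and stage outline.

```bash
python3 - <<'E'
from h import *
f=dict(np.load("f3.npz")); g=grab_frame("scene")
im=f["image"];hsv=cv2.cvtColor(im,cv2.COLOR_RGB2HSV);P=pts(f)
v=hsv[...,2]; roi=np.zeros(v.shape,bool); roi[190:250,55:125]=1
print(hsv[210,90],hsv[192,72])
for th in (70,90): fit(f,(v>th)&(v<190)&(hsv[...,1]<60)&roi&(P[...,2]<.03),.011,"pad th%d"%th,60)
white=(hsv[...,1]<70)&(v>140)
roi=np.zeros_like(white); roi[170:215,40:140]=1
fit(f,white&roi&(P[...,2]>.06)&(P[...,2]<.09),.073,"relay",15)
hs=cv2.cvtColor(g["image"],cv2.COLOR_RGB2HSV); vg=hs[...,2]; Q=pts(g)
rr=np.zeros(vg.shape,bool); rr[235:305,325:430]=1
fit(g,(vg>70)&(vg<170)&(hs[...,1]<60)&rr&(Q[...,0]<.562),.011,"scene pads",40)
# stage outline, upsampled
for nm,F,(y0,y1,x0,x1) in(("top",f,(165,235,296,376)),("scene",g,(165,200,170,236))):
    k=6; gy=cv2.cvtColor(F["image"],cv2.COLOR_RGB2GRAY)[y0:y1,x0:x1]; gy=cv2.resize(gy,None,fx=k,fy=k,interpolation=cv2.INTER_CUBIC)
    b=(gy<190 if nm=="top" else gy<np.percentile(gy,75)).astype(np.uint8)
    cs,_=cv2.findContours(b,cv2.RETR_LIST,cv2.CHAIN_APPROX_NONE)
    for c in cs:
        if cv2.contourArea(c)<2500: continue
        uv=(c[:,0]+.5)/k-.5+[x0,y0]; w=ray(F,uv,.012)[:,:2]*1000
        r=cv2.minAreaRect(w.astype(np.float32)); print(nm,np.round(r[0],1),np.round(r[1],1),round(r[2],2))
E
```

```text
[ 24  10 131] [19 33 62]
pad th70 px [ 90. 230.] c 487.6 282.4 size 41.0 92.2 turn -1.69
pad th70 px [ 90. 210.] c 535.9 281.6 size 41.1 111.6 turn -1.68
pad th70 px [ 94. 197.] c 572.2 279.8 size 21.8 113.8 turn -1.67
pad th90 px [ 90. 230.] c 487.6 282.4 size 41.0 92.1 turn -1.69
pad th90 px [ 90. 210.] c 535.9 281.5 size 41.1 111.2 turn -1.68
relay px [ 80. 189.] c 581.8 281.8 size 9.2 91.4 turn -1.67
scene pads px [386. 267.] c 512.1 288.7 size 96.5 103.6 turn -2.26
top [ 543.1 -310.6] [33.6 99.3] 19.73
top [ 542.9 -310.4] [ 41.9 108.4] 19.38
top [ 543.2 -310.7] [ 98.5 148.7] 19.58
top [ 542.9 -313.1] [194.8 169.4] 88.3
scene [ 541.8 -309. ] [31.  96.4] 20.01
scene [ 541.4 -308.9] [ 50.1 113.1] 19.67
scene [ 543.3 -308.4] [ 99.5 148.2] 19.59
scene [ 547.6 -314.6] [201.8 226.1] 42.54
```

```bash
python3 -m jog '{"rotation":[[0,0,0],[0,0,0],[0,0,0],[0,0,0],[0,0,0],[0,0,0],[0,0,0],[0,0,0]],"dp":[[0.01,0,0.03],[0.01,0,0.05],[0.01,0,0.05],[0.01,0,0.05],[0.01,0,0.05],[0.01,0,0.05],[0.01,0,0.044],[0,0,0]],"fingers":[0.034,0.034,0.034,0.034,0.034,0.034,0.034,0.034]}'
python3 -m jog '{"rotation":[[0,0,0],[0,0,0],[0,0,0],[0,0,0],[0,0,0],[0,0,0]],"dp":[[0,0.02,0],[0,0.03,0],[0,0.03,0],[0,0.02,0],[0,0,0],[0,0,0]],"fingers":[0.034,0.034,0.034,0.034,0.034,0.034]}'; python3 to.py 581.5 282.5 45 -2
```

```text
clock: 20.58
tool_pos: [0.5816, 0.2845, 0.2085]
orientation: [[1.0, -0.001, 0.031], [-0.031, 0.0, 1.0], [-0.001, -1.0, 0.0]]
force: [0.0, -0.8, -0.6]
grip_width: 0.0341
clock: 21.32
tool_pos: [0.5827, 0.2818, 0.1104]
orientation: [[0.999, 0.002, 0.036], [-0.036, 0.0, 0.999], [0.002, -1.0, 0.001]]
force: [-0.1, 0.0, 0.2]
grip_width: 0.0342
at [582.7 281.8 110.4] rot deg [-0.03 -0.04  0.1 ] then dp mm [-1.2 65.4  0.6] now-frame dp [-1.3 65.4  0.6] F [-0.1  0.   0.2] w 34.2 t 21.32
```

```bash
python3 -m jog '{"rotation":[[0,0,0],[0,0,0],[0,0,0],[0,0,0],[0,0,0],[0,0,0],[0,0,0]],"dp":[[-0.001,0.02,0.0005],[0,0.02,0],[0,0.016,0],[0,0.009,0],[0,0,0],[0,0,0],[0,0,0]],"fingers":[0.034,0.034,0.034,0.034,0.034,0.034,0.034]}'; python3 to.py 581.5 282.5 45 -2
python3 -m jog '{"rotation":[[0,0,0],[0,0,0],[0,0,0],[0,0,0],[0,0,0]],"dp":[[0,0,0],[0,0,0],[0,0,0],[0,0,0],[0,0,0]],"fingers":[0.02,0.012,0.004,0.004,0.004]}' 30; python3 to.py 581.5 282.5 45 -2
```

```text
clock: 22.2
tool_pos: [0.5816, 0.2827, 0.0451]
orientation: [[0.999, 0.002, 0.035], [-0.035, 0.0, 0.999], [0.002, -1.0, 0.0]]
force: [0.1, -0.4, 0.3]
grip_width: 0.0341
at [581.6 282.7  45.1] rot deg [-0.03 -0.02  0.09] then dp mm [-0.1  0.1 -0.2] now-frame dp [-0.1  0.1 -0.2] F [ 0.1 -0.4  0.3] w 34.1 t 22.2
clock: 22.82
tool_pos: [0.5809, 0.2825, 0.0443]
orientation: [[0.999, -0.0, 0.035], [-0.035, -0.0, 0.999], [-0.0, -1.0, -0.0]]
force: [-1.2, -0.1, 0.0]
grip_width: 0.012
at [580.9 282.5  44.3] rot deg [ 0.   -0.02 -0.01] then dp mm [ 0.6 -0.7 -0. ] now-frame dp [ 0.6 -0.7 -0. ] F [-1.2 -0.1  0. ] w 12.0 t 22.82
```

```bash
python3 -m jog '{"rotation":[[0,0,0],[0,0,0],[0,0,0],[0,0,0],[0,0,0],[0,0,0],[0,0,0],[0,0,0]],"dp":[[0,-0.005,0],[0,-0.02,0],[0,-0.03,0],[0,-0.035,0],[0,-0.035,0],[0,-0.025,0],[0,-0.01,0],[0,0,0]],"fingers":[0.004,0.004,0.004,0.004,0.004,0.004,0.004,0.004]}'; python3 to.py 542.7 -310 205 19.6
```

```text
clock: 23.82
tool_pos: [0.5813, 0.2826, 0.2052]
orientation: [[0.999, 0.002, 0.035], [-0.035, 0.0, 0.999], [0.002, -1.0, 0.0]]
force: [0.3, 0.5, -1.4]
grip_width: 0.0118
at [581.3 282.6 205.2] rot deg [-1.000e-02 -2.162e+01  9.000e-02] then dp mm [-2.351e+02  2.000e-01 -5.453e+02] now-frame dp [-1.760e+01 -1.000e-01 -5.936e+02] F [ 0.3  0.5 -1.4] w 11.8 t 23.82
```

```bash
python3 -m jog '{"rotation":[[0,0,0],[0,0,0],[0,0,0],[0,0,0],[0,0,0],[0,0,0],[0,0,0],[0,0,0]],"dp":[[0,0,-0.02],[0,0,-0.04],[0,0,-0.05],[0,0,-0.05],[0,0,-0.05],[0,0,-0.05],[0,0,-0.05],[0,0,-0.05]],"fingers":[0.004,0.004,0.004,0.004,0.004,0.004,0.004,0.004]}'; python3 to.py 542.7 -310 205 19.6
```

```text
clock: 24.82
tool_pos: [0.5665, -0.0797, 0.2028]
orientation: [[0.999, -0.003, 0.036], [-0.036, 0.0, 0.999], [-0.003, -1.0, 0.0]]
force: [0.7, -0.0, -1.5]
grip_width: 0.0119
at [566.5 -79.7 202.8] rot deg [ -0.05 -21.66  -0.14] then dp mm [ -99.7   -2.2 -209. ] now-frame dp [ -15.5   -2.3 -231. ] F [ 0.7 -0.  -1.5] w 11.9 t 24.82
```

```bash
python3 -m jog '{"rotation":[[0,0,0],[0,0,0],[0,0,0],[0,0,0],[0,0,0],[0,0,0],[0,0,0],[0,0,0]],"dp":[[-0.003,0,-0.05],[-0.003,0,-0.05],[-0.003,0,-0.05],[-0.003,0,-0.045],[-0.003,0,-0.03],[0,0,-0.006],[0,0,0],[0,0,0]],"fingers":[0.004,0.004,0.004,0.004,0.004,0.004,0.004,0.004]}'
python3 -m jog '{"rotation":[[0,-3,0],[0,-5,0],[0,-5,0],[0,-5,0],[0,-3.6,0],[0,0,0],[0,0,0],[0,0,0]],"dp":[[0,0,0],[0,0,0],[0,0,0],[0,0,0],[0,0,0],[0,0,0],[0,0,0],[0,0,0]],"fingers":[0.004,0.004,0.004,0.004,0.004,0.004,0.004,0.004]}'; python3 to.py 542.7 -310 60 19.6
```

```text
clock: 25.82
tool_pos: [0.5451, -0.3063, 0.2039]
orientation: [[0.999, -0.001, 0.034], [-0.034, 0.001, 0.999], [-0.001, -1.0, 0.001]]
force: [-0.4, 0.3, -1.0]
grip_width: 0.0121
clock: 26.82
tool_pos: [0.5452, -0.3073, 0.2042]
orientation: [[0.942, -0.0, -0.335], [0.335, 0.0, 0.942], [-0.0, -1.0, 0.0]]
force: [0.4, 0.3, -2.2]
grip_width: 0.0115
at [ 545.2 -307.3  204.2] rot deg [-0.   -0.03 -0.  ] then dp mm [ -3.2 144.2  -1.7] now-frame dp [ -3.2 144.2  -1.7] F [ 0.4  0.3 -2.2] w 11.5 t 26.82
```

```bash
python3 -m jog '{"rotation":[[0,0,0],[0,0,0],[0,0,0],[0,0,0],[0,0,0],[0,0,0],[0,0,0],[0,0,0]],"dp":[[-0.003,0.02,-0.002],[0,0.03,0],[0,0.035,0],[0,0.03,0],[0,0.02,0],[0,0.009,0],[0,0,0],[0,0,0]],"fingers":[0.004,0.004,0.004,0.004,0.004,0.004,0.004,0.004]}';  python3 to.py 542.7 -310 45.3 19.6
python3 - <<'E'
from h import *
f=grab_frame("top");g=grab_frame("scene")
cv2.imwrite("pics/p4.png",cv2.cvtColor(cv2.resize(f["image"][150:250,290:390],None,fx=4,fy=4),cv2.COLOR_RGB2BGR))
cv2.imwrite("pics/p4s.png",cv2.cvtColor(cv2.resize(g["image"][130:230,150:270],None,fx=5,fy=5),cv2.COLOR_RGB2BGR))
E
```

```text
clock: 27.82
tool_pos: [0.5438, -0.3112, 0.0616]
orientation: [[0.942, 0.002, -0.335], [0.335, -0.002, 0.942], [0.001, -1.0, -0.002]]
force: [-0.0, 0.7, -1.2]
grip_width: 0.0117
at [ 543.8 -311.2   61.6] rot deg [ 0.12 -0.02  0.07] then dp mm [-0.6 16.3  1.5] now-frame dp [-0.6 16.3  1.5] F [-0.   0.7 -1.2] w 11.7 t 27.82
```

View pics/p4s.png

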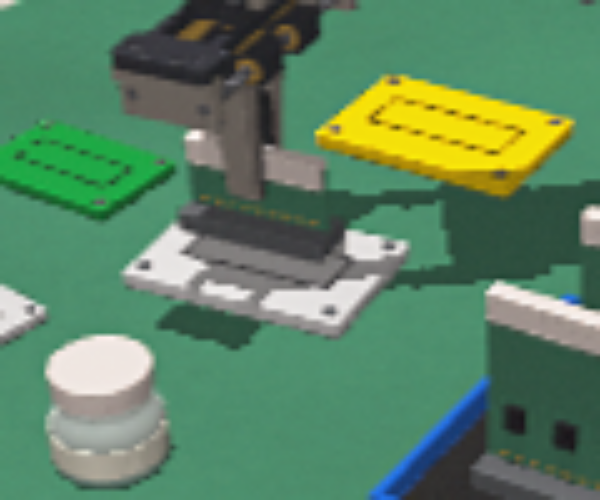

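The board hangs upright above the outline of the white plate. Now the final descent.

```bash
python3 -m jog '{"rotation":[[0,0,0],[0,0,0],[0,0,0],[0,0,0]],"dp":[[0,0.006,0],[0,0.004,0],[0,0,0],[0,0,0]],"fingers":[0.004,0.004,0.004,0.004]}';  python3 to.py 542.7 -310 45.3 19.6
```

```text
clock: 28.42
tool_pos: [0.5429, -0.3104, 0.0501]
orientation: [[0.942, -0.0, -0.335], [0.335, 0.0, 0.942], [-0.0, -1.0, 0.0]]
force: [0.4, -0.3, -0.5]
grip_width: 0.0119
at [ 542.9 -310.4   50.1] rot deg [-0.01 -0.02 -0.  ] then dp mm [-0.1  4.8  0.5] now-frame dp [-0.1  4.8  0.5] F [ 0.4 -0.3 -0.5] w 11.9 t 28.43
```

```bash
python3 -m jog '{"rotation":[[0,0,0],[0,0,0],[0,0,0],[0,0,0],[0,0,0]],"dp":[[0,0.002,0],[0,0.002,0],[0,0.001,0],[0,0,0],[0,0,0]],"fingers":[0.004,0.004,0.004,0.004,0.004]}';  python3 to.py 542.7 -310 45.3 19.6
```

```text
clock: 29.05
tool_pos: [0.543, -0.3105, 0.0452]
orientation: [[0.942, 0.0, -0.335], [0.335, -0.0, 0.942], [0.0, -1.0, -0.0]]
force: [-0.3, -0.0, -0.3]
grip_width: 0.0118
at [ 543.  -310.5   45.2] rot deg [ 0.   -0.02  0.  ] then dp mm [-0.1 -0.1  0.5] now-frame dp [-0.1 -0.1  0.5] F [-0.3 -0.  -0.3] w 11.8 t 29.05
```

```bash
python3 -m jog '{"rotation":[[0,0,0],[0,0,0],[0,0,0]],"dp":[[0,0.001,0],[0,0,0],[0,0,0]],"fingers":[0.004,0.004,0.004]}';  python3 to.py 542.7 -310 45.3 19.6
```

```text
clock: 29.42
tool_pos: [0.543, -0.3105, 0.0452]
orientation: [[0.942, -0.0, -0.335], [0.335, -0.0, 0.942], [-0.0, -1.0, -0.0]]
force: [-3.3, 2.6, 4.7]
grip_width: 0.0117
at [ 543.  -310.5   45.2] rot deg [ 0.   -0.01 -0.01] then dp mm [-0.1 -0.1  0.6] now-frame dp [-0.1 -0.1  0.6] F [-3.3  2.6  4.7] w 11.7 t 29.43
```

Contact. Release, rise, back off towards the tray and check the placement.

```bash
python3 -m jog '{"rotation":[[0,0,0],[0,0,0],[0,0,0],[0,0,0],[0,0,0],[0,0,0],[0,0,0],[0,0,0]],"dp":[[0,0,0],[0,0,0],[0,0,0],[0,-0.01,0],[0,-0.04,0],[0,-0.05,0],[0,-0.05,0],[0,-0.02,0]],"fingers":[0.02,0.034,0.034,0.034,0.034,0.034,0.034,0.034]}'; 
python3 -m jog '{"rotation":[[0,0,0],[0,0,0],[0,0,0],[0,0,0],[0,0,0]],"dp":[[0.01,0,0.04],[0.01,0,0.05],[0.01,0,0.05],[0.01,0,0.04],[0,0,0]],"fingers":[0.034,0.034,0.034,0.034,0.034]}'; 
python3 - <<'E'
from h import *
f=grab_frame("top");g=grab_frame("scene")
cv2.imwrite("pics/p5.png",cv2.cvtColor(cv2.resize(f["image"][155:245,290:390],None,fx=6,fy=6,interpolation=cv2.INTER_CUBIC),cv2.COLOR_RGB2BGR))
cv2.imwrite("pics/p5s.png",cv2.cvtColor(cv2.resize(g["image"][140:220,150:260],None,fx=6,fy=6,interpolation=cv2.INTER_CUBIC),cv2.COLOR_RGB2BGR))
for nm,F,(y0,y1,x0,x1) in(("top",f,(160,240,295,380)),("scene",g,(140,210,165,240))):
    hs=cv2.cvtColor(F["image"],cv2.COLOR_RGB2HSV);P=pts(F)
    m=(hs[...,1]<60)&(hs[...,2]>(140 if nm=="top" else 200))&(abs(P[...,2]-.074)<.012); r=np.zeros_like(m); r[y0:y1,x0:x1]=1
    fit(F,m&r,.074,nm,10)
E
```

```text
clock: 30.42
tool_pos: [0.5444, -0.3116, 0.2187]
orientation: [[0.942, 0.005, -0.335], [0.335, -0.004, 0.942], [0.003, -1.0, -0.006]]
force: [1.4, -0.5, -0.6]
grip_width: 0.034
clock: 31.05
tool_pos: [0.5195, -0.1249, 0.2131]
orientation: [[0.941, -0.002, -0.338], [0.338, 0.001, 0.941], [-0.001, -1.0, 0.002]]
force: [-0.6, -0.5, -0.3]
grip_width: 0.034
top px [340. 198.] c 543.5 -310.8 size 11.2 90.8 turn 19.51
scene px [202. 164.] c 543.8 -309.4 size 11.8 90.4 turn 19.54
```

View pics/p5.png

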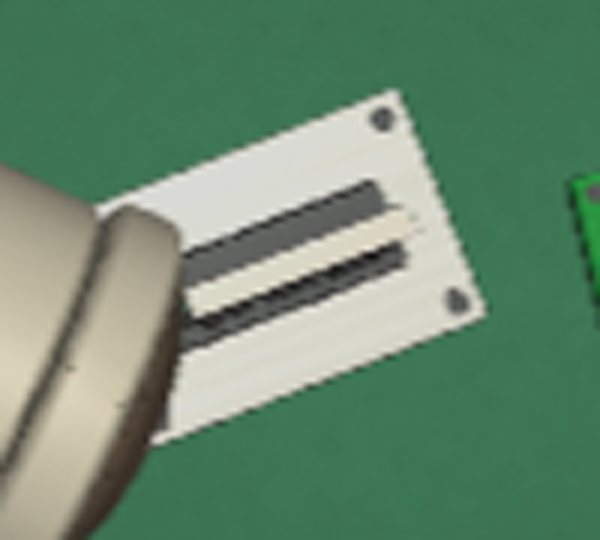

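View pics/p5s.png

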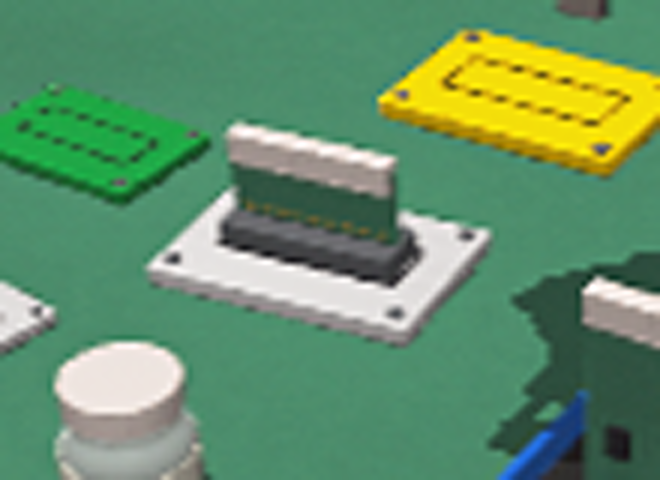

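The relay board stands upright. Its bar centre is at (543.6, -310.1) with a turn of 19.5°, against the outline at (542.7, -309.8) and 19.6°, so it is within 1 mm. Next I'll measure the pads in both views while they are clear.

```bash
python3 - <<'E'
from h import *
f=grab_frame("top");g=grab_frame("scene")
for nm,F,(y0,y1,x0,x1) in(("top",f,(160,260,50,130)),("scene",g,(230,310,320,430))):
    k=6; c=F["image"][y0:y1,x0:x1]; c=cv2.resize(c,None,fx=k,fy=k,interpolation=cv2.INTER_CUBIC)
    cv2.imwrite(f"pics/pad_{nm}.png",cv2.cvtColor(c,cv2.COLOR_RGB2BGR))
    hs=cv2.cvtColor(c,cv2.COLOR_RGB2HSV)
    b=((hs[...,2]>88)&(hs[...,1]<70)).astype(np.uint8); b=cv2.morphologyEx(b,cv2.MORPH_OPEN,np.ones((5,5)))
    cs,_=cv2.findContours(b,cv2.RETR_EXTERNAL,cv2.CHAIN_APPROX_NONE)
    for q in cs:
        if cv2.contourArea(q)<3000: continue
        w=ray(F,(q[:,0]+.5)/k-.5+[x0,y0],.011)[:,:2]*1000
        r=cv2.minAreaRect(w.astype(np.float32)); print(nm,np.round(r[0],1),np.round(r[1],1),round(r[2],2))
# tall boards, scene
hs=cv2.cvtColor(g["image"],cv2.COLOR_RGB2HSV);Q=pts(g)
m=(hs[...,1]<60)&(hs[...,2]>195)&(abs(Q[...,2]-.127)<.012)&(abs(Q[...,1]+.03)<.09)
fit(g,m,.127,"tray scene",10)
hs=cv2.cvtColor(f["image"],cv2.COLOR_RGB2HSV);Q=pts(f)
m=(hs[...,1]<70)&(hs[...,2]>140)&(abs(Q[...,2]-.127)<.012)&(abs(Q[...,1]+.03)<.09)
fit(f,m,.127,"tray top",10)
E
python3 to.py 588.8 -18.8 200 13.4
```

```text
top [487.9 282.6] [93.  43.4] 88.3
top [535.6 281.3] [112.3  43. ] 88.07
top [583.1 279.7] [113.3  44.5] 88.09
scene [558.7 281.7] [113.1  93.8] 87.86
scene [486.9 284.5] [92.7 46.2] 88.14
tray scene px [264. 192.] c 589.2 -16.5 size 11.5 91.1 turn 13.3
tray scene px [279. 175.] c 501.9 -40.1 size 11.7 69.4 turn 13.45
tray top px [205. 181.] c 587.0 -10.0 size 11.4 73.2 turn 13.31
at [ 520.2 -128.4  213.7] rot deg [-0.01  6.12 -0.04] then dp mm [92.1 13.7 90.7] now-frame dp [101.3  13.7  80.4] F [ 0.  -0.2  0.1] w 34.1 t 31.25
```

View pics/pad_scene.png

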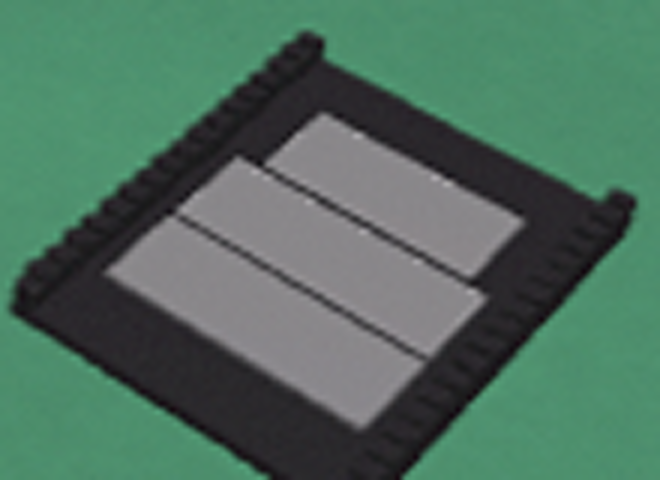

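```bash
python3 -m jog '{"rotation":[[0,0,0],[0,0,0],[0,0,0],[0,3,0],[0,3.1,0],[0,0,0],[0,0,0]],"dp":[[0.04,0,0.03],[0.04,0,0.03],[0.021,0,0.0205],[0,0,0],[0,0,0],[0,0,0],[0,0,0]],"fingers":[0.034,0.034,0.034,0.034,0.034,0.034,0.034]}'; python3 to.py 588.8 -18.8 98.2 13.4
```

```text
clock: 32.12
tool_pos: [0.5886, -0.0185, 0.214]
orientation: [[0.973, -0.0, -0.233], [0.233, 0.0, 0.973], [-0.0, -1.0, 0.0]]
force: [0.8, -0.4, 0.7]
grip_width: 0.034
at [588.6 -18.5 214. ] rot deg [-0.01  0.07 -0.02] then dp mm [  0.2 115.8  -0.3] now-frame dp [  0.2 115.8  -0.3] F [ 0.8 -0.4  0.7] w 34.0 t 32.12
```

```bash
python3 -m jog '{"rotation":[[0,0,0],[0,0,0],[0,0,0],[0,0,0],[0,0,0],[0,0,0],[0,0,0],[0,0,0]],"dp":[[0,0.02,0],[0,0.03,0],[0,0.03,0],[0,0.025,0],[0,0.011,0],[0,0,0],[0,0,0],[0,0,0]],"fingers":[0.034,0.034,0.034,0.034,0.034,0.034,0.034,0.034]}'; python3 to.py 588.8 -18.8 98.2 13.4
python3 -m jog '{"rotation":[[0,0,0],[0,0,0],[0,0,0],[0,0,0],[0,0,0]],"dp":[[0,0,0],[0,0,0],[0,0,0],[0,0,0],[0,0,0]],"fingers":[0.02,0.012,0.004,0.004,0.004]}' 30; python3 to.py 588.8 -18.8 98.2 13.4
```

```text
clock: 33.12
tool_pos: [0.5894, -0.018, 0.0995]
orientation: [[0.972, 0.002, -0.233], [0.233, -0.001, 0.972], [0.002, -1.0, -0.001]]
force: [0.4, 0.3, -0.2]
grip_width: 0.034
at [589.4 -18.   99.5] rot deg [0.06 0.09 0.12] then dp mm [-0.8  1.3 -0.7] now-frame dp [-0.8  1.3 -0.7] F [ 0.4  0.3 -0.2] w 34.0 t 33.12
clock: 33.75
tool_pos: [0.5885, -0.0178, 0.0984]
orientation: [[0.972, -0.0, -0.233], [0.233, -0.0, 0.972], [-0.0, -1.0, -0.0]]
force: [-1.4, -0.2, 2.4]
grip_width: 0.0118
at [588.5 -17.8  98.4] rot deg [ 0.01  0.08 -0.  ] then dp mm [ 0.1  0.2 -1. ] now-frame dp [ 0.1  0.2 -1. ] F [-1.4 -0.2  2.4] w 11.8 t 33.75
```

```bash
python3 -m jog '{"rotation":[[0,0,0],[0,0,0],[0,0,0],[0,0,0],[0,0,0],[0,0,0],[0,0,0],[0,0,0]],"dp":[[0,-0.005,0],[0,-0.015,0],[0,-0.025,0],[0,-0.03,0],[0,-0.03,0],[0,-0.025,0],[0,-0.01,0],[0,0,0]],"fingers":[0.004,0.004,0.004,0.004,0.004,0.004,0.004,0.004]}' ; python3 to.py 535.2 280.8 238 -1.9
```

```text
clock: 34.75
tool_pos: [0.5888, -0.0178, 0.2388]
orientation: [[0.972, 0.001, -0.233], [0.233, -0.0, 0.972], [0.001, -1.0, -0.001]]
force: [-0.9, 0.3, -3.5]
grip_width: 0.0119
at [588.8 -17.8 238.8] rot deg [ 0.02 15.38  0.07] then dp mm [-63.4   0.8 296.7] now-frame dp [ 17.5   0.6 302.9] F [-0.9  0.3 -3.5] w 11.9 t 34.75
```

```bash
python3 -m jog '{"rotation":[[0,0,0],[0,0,0],[0,0,0],[0,0,0],[0,0,0],[0,0,0],[0,0,0],[0,0,0]],"dp":[[0.002,0,0.02],[0.002,0,0.045],[0.002,0,0.05],[0.003,0,0.055],[0.003,0,0.055],[0.003,0,0.05],[0.002,0,0.029],[0,0,0]],"fingers":[0.004,0.004,0.004,0.004,0.004,0.004,0.004,0.004]}'
python3 -m jog '{"rotation":[[0,3,0],[0,5,0],[0,5,0],[0,2.4,0],[0,0,0],[0,0,0],[0,0,0]],"dp":[[0,0,0],[0,0,0],[0,0,0],[0,0,0],[0,0,0],[0,0,0],[0,0,0]],"fingers":[0.004,0.004,0.004,0.004,0.004,0.004,0.004]}' ; python3 to.py 535.2 281.8 104.3 -1.9
```

```text
clock: 35.75
tool_pos: [0.5319, 0.2847, 0.2366]
orientation: [[0.971, -0.003, -0.237], [0.237, 0.0, 0.971], [-0.003, -1.0, 0.001]]
force: [-0.5, -0.4, -3.9]
grip_width: 0.0117
clock: 36.62
tool_pos: [0.534, 0.2817, 0.238]
orientation: [[0.999, -0.0, 0.033], [-0.033, -0.0, 0.999], [-0.0, -1.0, -0.0]]
force: [-0.1, -0.2, -2.7]
grip_width: 0.0114
at [534.  281.7 238. ] rot deg [ 0.01 -0.   -0.02] then dp mm [1.200e+00 1.337e+02 1.000e-01] now-frame dp [1.200e+00 1.337e+02 1.000e-01] F [-0.1 -0.2 -2.7] w 11.4 t 36.62
```

```bash
python3 -m jog '{"rotation":[[0,0,0],[0,0,0],[0,0,0],[0,0,0],[0,0,0],[0,0,0],[0,0,0],[0,0,0]],"dp":[[0.001,0.02,0],[0,0.03,0],[0,0.03,0],[0,0.025,0],[0,0.015,0],[0,0.008,0],[0,0,0],[0,0,0]],"fingers":[0.004,0.004,0.004,0.004,0.004,0.004,0.004,0.004]}'
python3 -m jog '{"rotation":[[0,0,0],[0,0,0]],"dp":[[0,0,0],[0,0,0]],"fingers":[0.004,0.004]}'; python3 to.py 535.2 281.8 104.3 -1.9
```

```text
clock: 37.62
tool_pos: [0.536, 0.282, 0.1114]
orientation: [[0.999, 0.002, 0.033], [-0.033, 0.001, 0.999], [0.002, -1.0, 0.001]]
force: [0.8, 0.5, -3.2]
grip_width: 0.0117
clock: 37.88
tool_pos: [0.5355, 0.2819, 0.1108]
orientation: [[0.999, 0.001, 0.033], [-0.033, 0.0, 0.999], [0.001, -1.0, 0.0]]
force: [0.2, 0.6, -3.8]
grip_width: 0.0117
at [535.5 281.9 110.8] rot deg [-0.02 -0.02  0.06] then dp mm [-0.3  6.5 -0.1] now-frame dp [-0.3  6.5 -0.1] F [ 0.2  0.6 -3.8] w 11.7 t 37.88
```

```bash
python3 -m jog '{"rotation":[[0,0,0],[0,0,0],[0,0,0],[0,0,0],[0,0,0],[0,0,0]],"dp":[[0,0.0025,0],[0,0.002,0],[0,0.001,0],[0,0.001,0],[0,0,0],[0,0,0]],"fingers":[0.004,0.004,0.004,0.004,0.004,0.004]}';python3 to.py 535.2 281.8 104.3 -1.9
```

```text
clock: 38.62
tool_pos: [0.5354, 0.2821, 0.1044]
orientation: [[0.999, 0.001, 0.033], [-0.033, 0.001, 0.999], [0.001, -1.0, 0.001]]
force: [-1.4, 1.2, 4.2]
grip_width: 0.0118
at [535.4 282.1 104.4] rot deg [-0.03 -0.02  0.04] then dp mm [-0.2  0.1 -0.3] now-frame dp [-0.2  0.1 -0.3] F [-1.4  1.2  4.2] w 11.8 t 38.62
```

Contact at the expected height. Release, rise and move towards the capacitor board.

```bash
python3 -m jog '{"rotation":[[0,0,0],[0,0,0],[0,0,0],[0,0,0],[0,0,0],[0,0,0],[0,0,0],[0,0,0]],"dp":[[0,0,0],[0,0,0],[0,0,0],[0,-0.01,0],[0,-0.03,0],[0,-0.04,0],[0,-0.03,0],[0,0,0]],"fingers":[0.02,0.034,0.034,0.034,0.034,0.034,0.034,0.034]}'; python3 to.py 501 -39.7 214 13.4
python3 -m jog '{"rotation":[[0,0,0],[0,0,0],[0,0,0],[0,0,0],[0,0,0],[0,0,0],[0,0,0],[0,0,0]],"dp":[[-0.003,0,-0.03],[-0.003,0,-0.045],[-0.003,0,-0.045],[-0.003,0,-0.045],[-0.003,0,-0.045],[-0.003,0,-0.045],[-0.003,0,-0.045],[-0.003,0,-0.02]],"fingers":[0.034,0.034,0.034,0.034,0.034,0.034,0.034,0.034]}'
python3 -m jog '{"rotation":[[0,-5,0],[0,-5,0],[0,-5.3,0],[0,0,0],[0,0,0]],"dp":[[0,0,0],[0,0,0],[0,0,0],[0,0,0],[0,0,0]],"fingers":[0.034,0.034,0.034,0.034,0.034]}'; python3 to.py 501 -39.7 100 13.4
cat > chk.py <<'E'
from h import *
import sys
f=grab_frame("top");g=grab_frame("scene"); t=sys.argv[1]
for nm,F,(y0,y1,x0,x1) in(("top",f,(155,265,35,135)),("scene",g,(205,310,315,435))):
    c=cv2.resize(F["image"][y0:y1,x0:x1],None,fx=5,fy=5,interpolation=cv2.INTER_CUBIC)
    cv2.imwrite(f"pics/{t}_{nm}.png",cv2.cvtColor(c,cv2.COLOR_RGB2BGR))
    hs=cv2.cvtColor(F["image"],cv2.COLOR_RGB2HSV);P=pts(F)
    m=(hs[...,1]<70)&(hs[...,2]>(140 if nm=="top" else 195))&(abs(P[...,2]-.133)<.013); r=np.zeros_like(m); r[y0:y1,x0:x1]=1
    fit(F,m&r,.133,nm,15)
E
python3 chk.py p6
```

```text
clock: 39.62
tool_pos: [0.5371, 0.2824, 0.2175]
orientation: [[0.999, 0.007, 0.033], [-0.033, 0.002, 0.999], [0.007, -1.0, 0.002]]
force: [0.2, -0.7, -1.1]
grip_width: 0.0341
at [537.1 282.4 217.5] rot deg [ -0.07 -15.31   0.4 ] then dp mm [-109.8    3.5 -304.9] now-frame dp [ -25.3    2.6 -323.1] F [ 0.2 -0.7 -1.1] w 34.1 t 39.62
clock: 40.62
tool_pos: [0.4994, -0.0391, 0.2122]
orientation: [[0.999, -0.002, 0.036], [-0.036, 0.0, 0.999], [-0.002, -1.0, 0.0]]
force: [-0.6, -0.1, -0.2]
grip_width: 0.0342
clock: 41.25
tool_pos: [0.5, -0.0371, 0.2129]
orientation: [[0.973, -0.001, -0.23], [0.23, 0.0, 0.973], [-0.001, -1.0, 0.001]]
force: [-0.3, 0.5, -0.0]
grip_width: 0.0339
at [500.  -37.1 212.9] rot deg [-0.04 -0.11 -0.06] then dp mm [  0.3 112.9  -2.7] now-frame dp [  0.5 112.9  -2.8] F [-0.3  0.5 -0. ] w 33.9 t 41.25
top px [ 70. 208.] c 536.1 281.3 size 10.8 90.3 turn -1.68
scene px [384. 232.] c 537.0 282.1 size 10.8 90.7 turn -2.11
```

View pics/p6_top.png

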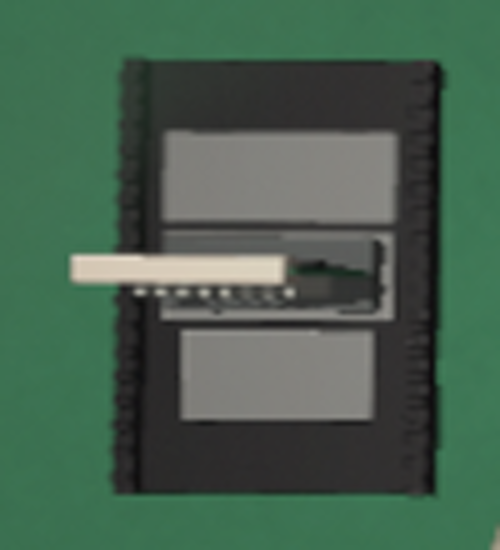

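View pics/p6_scene.png

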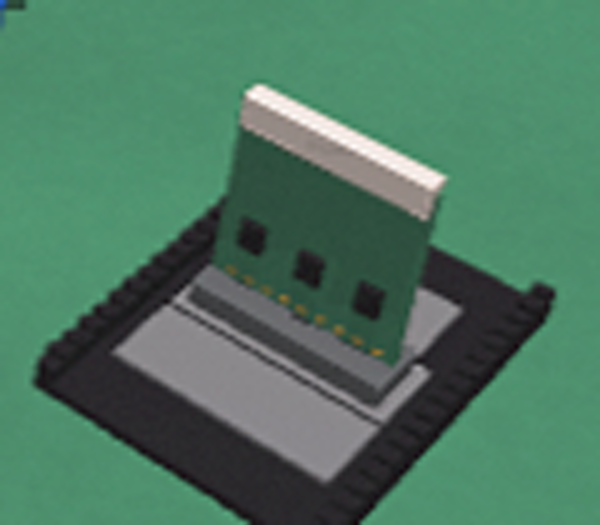

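```bash
python3 - <<'E'
from h import *
g=grab_frame("scene"); f=grab_frame("top")
c=cv2.resize(g["image"][250:295,335:405],None,fx=11,fy=11,interpolation=cv2.INTER_CUBIC); cv2.imwrite("pics/p7.png",cv2.cvtColor(c,cv2.COLOR_RGB2BGR))
# profile along board x at pad height, mean over y, in both views
for nm,F in(("scene",g),("top",f)):
    E=F["extrinsics"]; R=np.array([[np.cos(np.radians(-1.9)),-np.sin(np.radians(-1.9))],[np.sin(np.radians(-1.9)),np.cos(np.radians(-1.9))]])
    gr=cv2.cvtColor(F["image"],cv2.COLOR_RGB2GRAY)
    us=np.arange(-30,30.1,1.0)
    out=[]
    for u in us:
        yy=np.arange(-35,36,5.) if nm=="scene" else np.arange(-45,-25,3.)
        w=np.c_[(R@np.array([np.full_like(yy,u),yy])).T+[535.2,281.9],np.full_like(yy,11)]/1000
        p=w@E[:3,:3].T+E[:3,3]; uv=np.c_[p[:,0]/p[:,2]*F["fx"]+F["cx"],p[:,1]/p[:,2]*F["fy"]+F["cy"]].astype(np.float32)
        out.append(cv2.remap(gr,uv[None,:,0],uv[None,:,1],cv2.INTER_LINEAR).mean())
    print(nm,[(int(a),int(b)) for a,b in zip(us,out)])
E
```

```text
scene [(-30, 70), (-29, 70), (-28, 70), (-27, 70), (-26, 70), (-25, 70), (-24, 70), (-23, 69), (-22, 69), (-21, 70), (-20, 73), (-19, 77), (-18, 80), (-17, 81), (-16, 80), (-15, 78), (-14, 77), (-13, 79), (-12, 83), (-11, 91), (-10, 97), (-9, 102), (-8, 105), (-7, 106), (-6, 106), (-5, 107), (-4, 107), (-3, 107), (-2, 108), (-1, 108), (0, 108), (1, 107), (2, 103), (3, 95), (4, 85), (5, 75), (6, 68), (7, 64), (8, 63), (9, 63), (10, 62), (11, 62), (12, 61), (13, 63), (14, 67), (15, 77), (16, 92), (17, 110), (18, 126), (19, 133), (20, 129), (21, 115), (22, 97), (23, 86), (24, 87), (25, 99), (26, 116), (27, 128), (28, 135), (29, 138), (30, 138)]
top [(-30, 132), (-29, 128), (-28, 118), (-27, 108), (-26, 87), (-25, 65), (-24, 54), (-23, 55), (-22, 60), (-21, 91), (-20, 121), (-19, 118), (-18, 100), (-17, 88), (-16, 88), (-15, 90), (-14, 81), (-13, 71), (-12, 63), (-11, 57), (-10, 52), (-9, 52), (-8, 51), (-7, 51), (-6, 51), (-5, 51), (-4, 50), (-3, 50), (-2, 49), (-1, 47), (0, 46), (1, 45), (2, 44), (3, 55), (4, 67), (5, 76), (6, 83), (7, 89), (8, 89), (9, 90), (10, 90), (11, 90), (12, 90), (13, 91), (14, 91), (15, 92), (16, 93), (17, 97), (18, 104), (19, 111), (20, 105), (21, 100), (22, 86), (23, 68), (24, 57), (25, 78), (26, 98), (27, 112), (28, 124), (29, 131), (30, 132)]
```

View pics/p7.png

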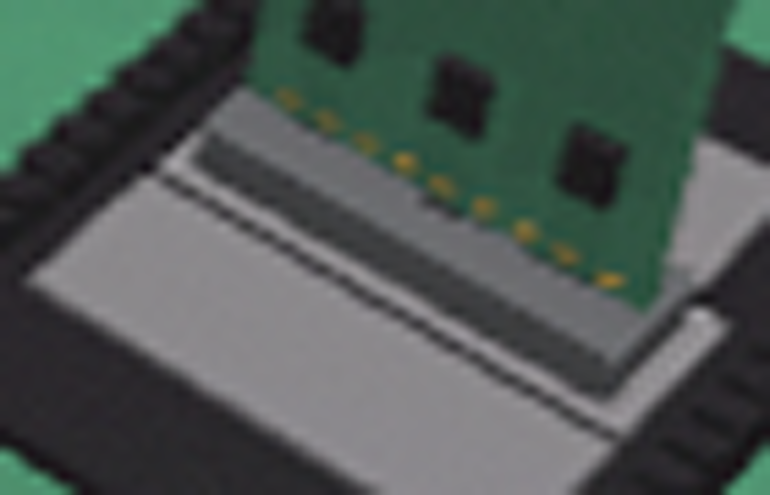

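The foot's rear edge is about 17 mm from the measured pad centre line and the gap between pads is centred at +23.5 to 24 mm, so the heat-sink board is centred within about 1 mm. Now the capacitor board.

```bash
python3 -m jog '{"rotation":[[0,0,0],[0,0,0],[0,0,0],[0,0,0],[0,0,0],[0,0,0],[0,0,0],[0,0,0]],"dp":[[0,0.02,-0.0025],[0,0.03,0],[0,0.03,0],[0,0.023,0],[0,0.01,0],[0,0,0],[0,0,0],[0,0,0]],"fingers":[0.034,0.034,0.034,0.034,0.034,0.034,0.034,0.034]}'; python3 to.py 501 -39.7 100 13.4
python3 -m jog '{"rotation":[[0,0,0],[0,0,0],[0,0,0],[0,0,0],[0,0,0]],"dp":[[0,0,0],[0,0,0],[0,0,0],[0,0,0],[0,0,0]],"fingers":[0.02,0.012,0.004,0.004,0.004]}' 30; python3 to.py 501 -39.7 100 13.4
```

```text
clock: 42.45
tool_pos: [0.5018, -0.0399, 0.1018]
orientation: [[0.973, 0.002, -0.231], [0.231, -0.001, 0.973], [0.002, -1.0, -0.001]]
force: [-0.2, 0.3, 0.3]
grip_width: 0.0341
at [501.8 -39.9 101.8] rot deg [ 0.06 -0.02  0.1 ] then dp mm [-0.7  1.8  0.4] now-frame dp [-0.7  1.8  0.4] F [-0.2  0.3  0.3] w 34.1 t 42.45
clock: 43.08
tool_pos: [0.501, -0.0397, 0.1009]
orientation: [[0.973, -0.0, -0.231], [0.231, -0.0, 0.973], [-0.0, -1.0, -0.0]]
force: [-1.0, -0.3, 2.4]
grip_width: 0.0115
at [501.  -39.7 100.9] rot deg [ 0.   -0.02 -0.01] then dp mm [0.  0.9 0. ] now-frame dp [0.  0.9 0. ] F [-1.  -0.3  2.4] w 11.5 t 43.08
```

```bash
python3 -m jog '{"rotation":[[0,0,0],[0,0,0],[0,0,0],[0,0,0],[0,0,0],[0,0,0],[0,0,0],[0,0,0]],"dp":[[0,-0.005,0],[0,-0.015,0],[0,-0.025,0],[0,-0.03,0],[0,-0.03,0],[0,-0.025,0],[0,-0.01,0],[0,0,0]],"fingers":[0.004,0.004,0.004,0.004,0.004,0.004,0.004,0.004]}' ; python3 to.py 487.6 284 240 -1.9
```

```text
clock: 44.08
tool_pos: [0.5013, -0.0397, 0.2412]
orientation: [[0.973, 0.001, -0.231], [0.231, -0.0, 0.973], [0.001, -1.0, -0.001]]
force: [-0.3, -0.2, -3.8]
grip_width: 0.0114
at [501.3 -39.7 241.2] rot deg [ 0.03 15.28  0.06] then dp mm [-24.4   1.2 323.1] now-frame dp [ 61.6   1.1 318.1] F [-0.3 -0.2 -3.8] w 11.4 t 44.08
```

```bash
python3 -m jog '{"rotation":[[0,0,0],[0,0,0],[0,0,0],[0,0,0],[0,0,0],[0,0,0],[0,0,0],[0,0,0]],"dp":[[0.005,0,0.02],[0.009,0,0.045],[0.01,0,0.055],[0.01,0,0.055],[0.01,0,0.055],[0.01,0,0.05],[0.008,0,0.038],[0,0,0]],"fingers":[0.004,0.004,0.004,0.004,0.004,0.004,0.004,0.004]}'
python3 -m jog '{"rotation":[[0,3,0],[0,5,0],[0,5,0],[0,2.3,0],[0,0,0],[0,0,0],[0,0,0]],"dp":[[0,0,0],[0,0,0],[0,0,0],[0,0,0],[0,0,0],[0,0,0],[0,0,0]],"fingers":[0.004,0.004,0.004,0.004,0.004,0.004,0.004]}' ; python3 to.py 487.6 284 106.9 -1.9
```

```text
clock: 45.08
tool_pos: [0.4863, 0.2861, 0.2388]
orientation: [[0.972, -0.003, -0.235], [0.235, -0.0, 0.972], [-0.003, -1.0, 0.0]]
force: [0.1, -1.5, -2.8]
grip_width: 0.0119
clock: 45.95
tool_pos: [0.4877, 0.2838, 0.2405]
orientation: [[0.999, -0.0, 0.033], [-0.033, -0.0, 0.999], [-0.0, -1.0, -0.0]]
force: [0.6, 0.2, -2.6]
grip_width: 0.0117
at [487.7 283.8 240.5] rot deg [ 0.01 -0.01 -0.02] then dp mm [-1.000e-01  1.336e+02  2.000e-01] now-frame dp [-1.000e-01  1.336e+02  3.000e-01] F [ 0.6  0.2 -2.6] w 11.7 t 45.95
```

```bash
python3 -m jog '{"rotation":[[0,0,0],[0,0,0],[0,0,0],[0,0,0],[0,0,0],[0,0,0],[0,0,0],[0,0,0]],"dp":[[-0.001,0.02,0],[0,0.03,0],[0,0.03,0],[0,0.025,0],[0,0.015,0],[0,0.007,0],[0,0,0],[0,0,0]],"fingers":[0.004,0.004,0.004,0.004,0.004,0.004,0.004,0.004]}'
python3 -m jog '{"rotation":[[0,0,0],[0,0,0]],"dp":[[0,0,0],[0,0,0]],"fingers":[0.004,0.004]}'; python3 to.py 487.6 284 106.9 -1.9
```

```text
clock: 46.95
tool_pos: [0.4876, 0.2844, 0.1148]
orientation: [[0.999, 0.002, 0.033], [-0.033, 0.001, 0.999], [0.002, -1.0, 0.001]]
force: [0.1, 0.0, -1.9]
grip_width: 0.0118
clock: 47.2
tool_pos: [0.487, 0.2842, 0.1142]
orientation: [[0.999, 0.001, 0.033], [-0.033, 0.0, 0.999], [0.001, -1.0, 0.0]]
force: [0.6, -0.6, -2.6]
grip_width: 0.0115
at [487.  284.2 114.2] rot deg [-0.02 -0.02  0.05] then dp mm [ 0.6  7.3 -0.2] now-frame dp [ 0.6  7.3 -0.2] F [ 0.6 -0.6 -2.6] w 11.5 t 47.2
```

```bash
python3 -m jog '{"rotation":[[0,0,0],[0,0,0],[0,0,0],[0,0,0],[0,0,0],[0,0,0]],"dp":[[0.0005,0.003,0],[0,0.002,0],[0,0.0015,0],[0,0.001,0],[0,0,0],[0,0,0]],"fingers":[0.004,0.004,0.004,0.004,0.004,0.004]}';python3 to.py 487.6 284 106.9 -1.9
```

```text
clock: 47.95
tool_pos: [0.4876, 0.2845, 0.1072]
orientation: [[0.999, 0.001, 0.033], [-0.033, 0.001, 0.999], [0.001, -1.0, 0.001]]
force: [-1.8, 0.8, 5.5]
grip_width: 0.0119
at [487.6 284.5 107.2] rot deg [-0.04 -0.02  0.06] then dp mm [-0.   0.3 -0.5] now-frame dp [-0.   0.3 -0.5] F [-1.8  0.8  5.5] w 11.9 t 47.95
```

Contact. Release, rise and clear out of view.

```bash
python3 -m jog '{"rotation":[[0,0,0],[0,0,0],[0,0,0],[0,0,0],[0,0,0],[0,0,0],[0,0,0],[0,0,0]],"dp":[[0,0,0],[0,0,0],[0,0,0],[0,-0.01,0],[0,-0.03,0],[0,-0.04,0],[0,-0.03,0],[0,-0.02,0]],"fingers":[0.02,0.034,0.034,0.034,0.034,0.034,0.034,0.034]}'
python3 -m jog '{"rotation":[[0,0,0],[0,0,0],[0,0,0],[0,0,0],[0,0,0],[0,0,0],[0,0,0],[0,0,0]],"dp":[[-0.01,0,-0.03],[-0.01,0,-0.045],[-0.01,0,-0.045],[-0.01,0,-0.045],[-0.01,0,-0.045],[-0.01,0,-0.045],[-0.01,0,-0.03],[0,0,0]],"fingers":[0.034,0.034,0.034,0.034,0.034,0.034,0.034,0.034]}'
python3 chk.py p8
python3 - <<'E'
from h import *
g=grab_frame("scene"); f=grab_frame("top")
cv2.imwrite("pics/p9.png",cv2.cvtColor(g["image"],cv2.COLOR_RGB2BGR))
for nm,F,(y0,y1,x0,x1) in(("top",f,(160,240,295,380)),("scene",g,(140,210,165,240))):
    hs=cv2.cvtColor(F["image"],cv2.COLOR_RGB2HSV);P=pts(F)
    m=(hs[...,1]<60)&(hs[...,2]>(140 if nm=="top" else 200))&(abs(P[...,2]-.074)<.012); r=np.zeros_like(m); r[y0:y1,x0:x1]=1
    fit(F,m&r,.074,"relay "+nm,10)
E
```

```text
clock: 48.95
tool_pos: [0.488, 0.2843, 0.239]
orientation: [[0.999, 0.003, 0.033], [-0.033, 0.001, 0.999], [0.003, -1.0, 0.001]]
force: [0.7, 0.4, 0.4]
grip_width: 0.0337
clock: 49.95
tool_pos: [0.4076, 0.0002, 0.237]
orientation: [[0.999, 0.001, 0.037], [-0.037, -0.001, 0.999], [0.001, -1.0, -0.001]]
force: [0.6, 0.6, 0.3]
grip_width: 0.0339
top px [ 69. 231.] c 489.0 283.0 size 10.7 70.9 turn -1.7
top px [ 70. 208.] c 536.1 281.3 size 10.8 90.3 turn -1.68
scene px [383. 232.] c 537.0 282.1 size 10.8 90.7 turn -2.11
scene px [394. 222.] c 488.3 284.5 size 11.3 71.3 turn -3.49
relay top px [340. 198.] c 543.5 -310.7 size 11.5 90.8 turn 19.64
relay scene px [202. 164.] c 543.8 -309.4 size 11.8 90.4 turn 19.54
```

View pics/p8_top.png

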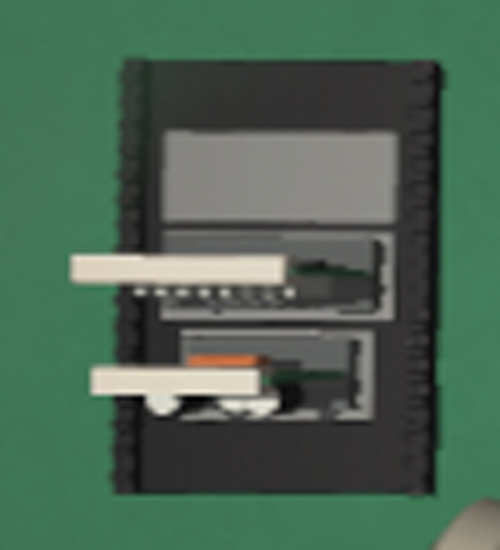

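View pics/p9.png

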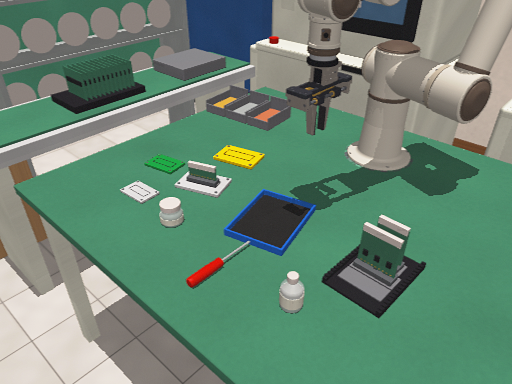

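View pics/p8_scene.png

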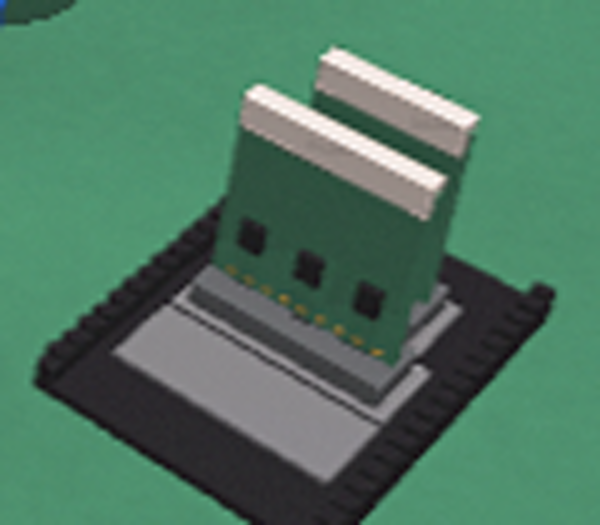

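```bash
python3 - <<'E'
from h import *
g=grab_frame("scene"); f=grab_frame("top")
t=np.radians(-1.9); R=np.array([[np.cos(t),-np.sin(t)],[np.sin(t),np.cos(t)]])
def prof(F,c,us,vs,ax):
    E=F["extrinsics"]; gr=cv2.cvtColor(F["image"],cv2.COLOR_RGB2GRAY); o=[]
    for u in us:
        a=np.array([np.full_like(vs,u),vs]) if ax==0 else np.array([vs,np.full_like(vs,u)])
        w=np.c_[(R@a).T+c,np.full(len(vs),11)]/1000
        p=w@E[:3,:3].T+E[:3,3]; uv=np.c_[p[:,0]/p[:,2]*F["fx"]+F["cx"],p[:,1]/p[:,2]*F["fy"]+F["cy"]].astype(np.float32)
        o.append(int(cv2.remap(gr,uv[None,:,0],uv[None,:,1],cv2.INTER_LINEAR).mean()))
    return list(zip(us.astype(int).tolist(),o))
for n,c,L in(("cap",[487.6,283],40),("hs",[535.4,281.6],50)):
    us=np.arange(-27,27.,1)
    print(n,"top x front",prof(f,c,np.arange(-27,-10,1.),np.arange(-L+3,-L+15,3.),0))
    print(n,"top x rear",prof(f,c,np.arange(10,28,1.),np.arange(-L+3,-L+15,3.),0))
    print(n,"top y right",prof(f,c,np.arange(-L-10,-L+6,1.),np.arange(2,13,3.) if n=="hs" else np.arange(-12,13,3.),1))
a=cv2.resize(f["image"][205:245,65:120],None,fx=13,fy=13,interpolation=cv2.INTER_CUBIC); cv2.imwrite("pics/p10.png",cv2.cvtColor(a,cv2.COLOR_RGB2BGR))
E
```

```text
cap top x front [(-27, 50), (-26, 50), (-25, 50), (-24, 45), (-23, 40), (-22, 61), (-21, 94), (-20, 116), (-19, 113), (-18, 109), (-17, 100), (-16, 91), (-15, 84), (-14, 79), (-13, 74), (-12, 64), (-11, 54)]
cap top x rear [(10, 82), (11, 82), (12, 82), (13, 82), (14, 82), (15, 83), (16, 85), (17, 95), (18, 107), (19, 110), (20, 110), (21, 103), (22, 80), (23, 58), (24, 57), (25, 57), (26, 74), (27, 106)]
cap top y right [(-50, 51), (-49, 50), (-48, 69), (-47, 92), (-46, 111), (-45, 125), (-44, 138), (-43, 132), (-42, 126), (-41, 112), (-40, 92), (-39, 74), (-38, 60), (-37, 46), (-36, 51), (-35, 59)]
hs top x front [(-27, 104), (-26, 83), (-25, 63), (-24, 59), (-23, 61), (-22, 72), (-21, 102), (-20, 133), (-19, 116), (-18, 94), (-17, 84), (-16, 87), (-15, 89), (-14, 84), (-13, 79), (-12, 71), (-11, 60)]
hs top x rear [(10, 85), (11, 85), (12, 85), (13, 85), (14, 85), (15, 87), (16, 88), (17, 96), (18, 107), (19, 114), (20, 108), (21, 102), (22, 86), (23, 67), (24, 64), (25, 86), (26, 108), (27, 121)]
hs top y right [(-60, 52), (-59, 51), (-58, 50), (-57, 69), (-56, 93), (-55, 111), (-54, 119), (-53, 127), (-52, 109), (-51, 91), (-50, 72), (-49, 54), (-48, 42), (-47, 54), (-46, 68), (-45, 77)]
```

View pics/p10.png

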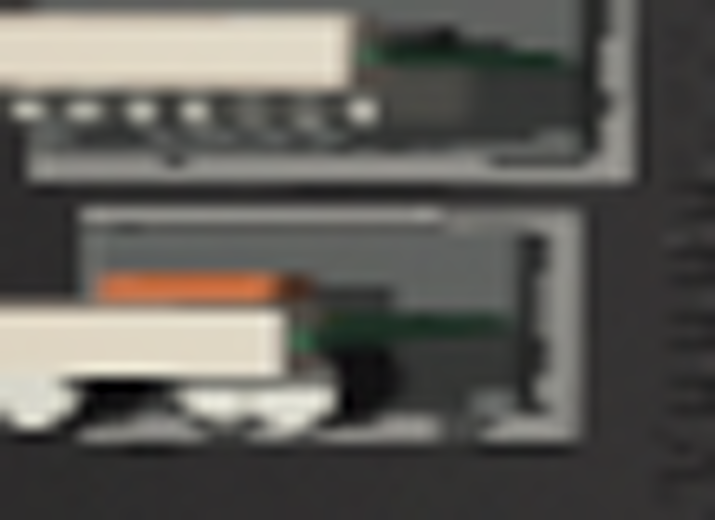

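Both feet sit centred on their pads. The margins are even front to back, and the end margins are about 7 mm (capacitor) and 5.5 mm (heat sink), where 6 mm is ideal. The arm is clear, so I'll hand in.

```bash
python3 -m jog '{"rotation":[[0,0,0],[0,0,0]],"dp":[[0,0,0],[0,0,0]],"fingers":[0.034,0.034]}'; python3 -c "
from cell import order; print(order.close_job())"
```

```text
clock: 50.5
tool_pos: [0.4078, 0.0019, 0.2362]
orientation: [[0.999, -0.0, 0.033], [-0.033, 0.0, 0.999], [-0.0, -1.0, 0.0]]
force: [-0.2, 1.3, 0.8]
grip_width: 0.0342
the job is handed in; nothing more can be done
None
```

The job is done and handed in at about 50.5 s, in the order asked. I stood both tall boards in the blue tray, set the relay board on the larger white plate, then put each tall board back on its own pad. The arm was clear of everything at the end.

Last checks:
- **Relay board:** upright, within about 1 mm of the outline's centre. Its turn is 19.5–19.6°, against 19.6° for the outline.
- **Tall boards:** both upright. Foot and pad edges show each centred across its pad to about 1 mm, and 0.5–1 mm off along it.
- **Squareness:** the turn reads −1.7 to −2.1°, against −1.9° for the pads. The exception is the scene-camera reading for the capacitor board, −3.5°. The bar looks short there, and the top view reads −1.7°.
- **Disagreement:** the grip bars read 0.5 to 2.3 mm further back (+x) than the pad centres. I trusted the foot edges, which did not show this.
- **Jar, bottle and screwdriver:** they look unmoved in the last scene picture. I did not measure them.

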